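Gauge salvaged cell sleeves on a dummy cell and sort them

TASK

Try both blue cell sleeves on the leaning dummy-cell gauge pin, one at a time: slide it on mouth first as far as it will go, without forcing it. If it goes fully home against the flange it is sound, so stand it upright in the green tray; if it stops short it has shrunk, so put it in the red scrap bin; put the first away before you try the second. Leave the opened battery pack, the pack case, the multimeter and the screwdriver where they are.

Things in the scene. Friction and masses are not known exactly. Their poses are not given: they have to be found in the camera images.
- sleeve_1: blue plastic cell sleeve: round tube 36 mm outside, 80 mm long, one end closed by a 4 mm cap with a black dot; about 60 g. Stands mouth down on the bench at the start. Origin: centre of the open mouth; z axis along the tube to the closed end. Sound or shrunken, differently each time; all look alike
- sleeve_2: blue plastic cell sleeve: round tube 36 mm outside, 80 mm long, one end closed by a 4 mm cap with a black dot; about 60 g. Stands mouth down on the bench at the start. Origin: centre of the open mouth; z axis along the tube to the closed end. Sound or shrunken, differently each time; all look alike
- sleeve_1_top (a point): centre of the outer face of sleeve_1's closed end, 80 mm from its mouth. The bore is 29 mm (1.5 mm chamfer at the mouth) up to a hidden hard neck (neck_1) of 16 mm bore that heat has drawn 22 to 73 mm deep: harmless if the 48 mm pin still goes home, else the pin stops there: scrap. None, one or both may be scrap
- sleeve_2_top (a point): centre of the outer face of sleeve_2's closed end, 80 mm from its mouth. The bore is 29 mm (1.5 mm chamfer at the mouth) up to a hidden hard neck (neck_2) of 16 mm bore that heat has drawn 22 to 73 mm deep: harmless if the 48 mm pin still goes home, else the pin stops there: scrap. None, one or both may be scrap
- gauge_pin: fixed steel dummy cell: a pin 26.5 mm in diameter, 48 mm long, rising square from a dark flange of 54 mm diameter and leaning 35 degrees from vertical. Origin: centre of the pin's root on the flange face, 52 mm above the bench; z axis along the pin to its nose, y axis level. A sound sleeve goes on until its mouth meets the flange
- pin_nose (a point): centre of the gauge pin's nose end, 48 mm from the flange face; the last 6 mm taper to 21.6 mm diameter
- gauge: foot of the gauge, fixed: dark steel plate 130 by 100 by 12 mm with an aluminium wedge 72 mm wide, 70 mm high at the back. Origin on the bench below the flange; the pin leans towards its -x axis, the robot's side
- green_tray: open plastic green tray for sound sleeves, 190 mm (its x) by 130 mm (its y) outside, walls 4 mm thick and 25 mm high, floor 4 mm thick; fixed to the bench. Origin: centre of its underside, on the bench
- red_bin: open plastic red scrap bin for shrunken sleeves, 190 mm (its x) by 130 mm (its y) outside, walls 4 mm thick and 50 mm high, floor 4 mm thick; fixed to the bench. Origin: centre of its underside, on the bench
- opened_pack: bystander: opened power-tool battery pack, black cell holder with a green circuit board on top, about 88 by 135 by 65 mm, 0.9 kg. Origin: centre of its underside
- pack_case: bystander: black open half of a pack case with red sides, 95 by 140 by 42 mm. Origin: centre of its underside
- multimeter: bystander: yellow and black multimeter lying flat, 85 by 165 by 45 mm. Origin: centre of its underside
- screwdriver: bystander: screwdriver with an orange handle lying flat, 190 mm long along its x axis. Origin: on its axis where it lies on the bench
There are look-alikes about, which are no part of the job. Leave any brown look-alike of the sleeve_2 alone. Leave any turquoise look-alike of the sleeve_1 alone.

How it is judged (in metres and radians):
On the way, in this order (a step that is already met when the one before it is completed fails the run):
1. a first sleeve is slid onto the gauge pin as far as it goes (to within 6 mm of the flange, or until its neck is on the nose) ((((z of sleeve_1 in the frame of gauge_pin below 0.006 m or z of neck_1_c0 in the frame of gauge_pin below 0.0535 m) and angle between the z axis of sleeve_1 and the z axis of gauge_pin, either way round below 0.15 rad and x of sleeve_1 in the frame of gauge_pin between -0.005 and 0.005 m and y of sleeve_1 in the frame of gauge_pin between -0.005 and 0.005 m) or ((z of sleeve_2 in the frame of gauge_pin below 0.006 m or z of neck_2_c0 in the frame of gauge_pin below 0.0535 m) and angle between the z axis of sleeve_2 and the z axis of gauge_pin, either way round below 0.15 rad and x of sleeve_2 in the frame of gauge_pin between -0.005 and 0.005 m and y of sleeve_2 in the frame of gauge_pin between -0.005 and 0.005 m))), for 0.1 s.
2. one sleeve is put away, in the tray or the bin ((((horizontal distance between sleeve_1 and green_tray below 0.115 m or horizontal distance between sleeve_1 and red_bin below 0.115 m) and height (world z) of sleeve_1 below 0.07 m) or ((horizontal distance between sleeve_2 and green_tray below 0.115 m or horizontal distance between sleeve_2 and red_bin below 0.115 m) and height (world z) of sleeve_2 below 0.07 m))), for 0.2 s.
3. the second sleeve is slid onto the pin as far as it goes, the first being put away ((((horizontal distance between sleeve_1 and green_tray below 0.115 m or horizontal distance between sleeve_1 and red_bin below 0.115 m) and height (world z) of sleeve_1 below 0.07 m) or ((horizontal distance between sleeve_2 and green_tray below 0.115 m or horizontal distance between sleeve_2 and red_bin below 0.115 m) and height (world z) of sleeve_2 below 0.07 m)) and (((z of sleeve_1 in the frame of gauge_pin below 0.006 m or z of neck_1_c0 in the frame of gauge_pin below 0.0535 m) and angle between the z axis of sleeve_1 and the z axis of gauge_pin, either way round below 0.15 rad and x of sleeve_1 in the frame of gauge_pin between -0.005 and 0.005 m and y of sleeve_1 in the frame of gauge_pin between -0.005 and 0.005 m) or ((z of sleeve_2 in the frame of gauge_pin below 0.006 m or z of neck_2_c0 in the frame of gauge_pin below 0.0535 m) and angle between the z axis of sleeve_2 and the z axis of gauge_pin, either way round below 0.15 rad and x of sleeve_2 in the frame of gauge_pin between -0.005 and 0.005 m and y of sleeve_2 in the frame of gauge_pin between -0.005 and 0.005 m))), for 0.1 s.
At the end, for the whole second after the job is handed in: every sound sleeve stands upright (within 0.1 rad) on the floor of the green tray, every shrunken sleeve lies or stands in the red bin (one that stops 1.5 to 5 mm short may be in either), all released and at rest (((z of neck_1_c0 in the frame of sleeve_1 above 0.0445 m and x of sleeve_1 in the frame of green_tray between -0.077 and 0.077 m and y of sleeve_1 in the frame of green_tray between -0.047 and 0.047 m and z of sleeve_1 in the frame of green_tray below 0.01 m and angle between sleeve_1's own z axis and vertical below 0.1 rad) or (z of neck_1_c0 in the frame of sleeve_1 below 0.048 m and x of sleeve_1 in the frame of red_bin between -0.092 and 0.092 m and y of sleeve_1 in the frame of red_bin between -0.062 and 0.062 m and z of sleeve_1 in the frame of red_bin below 0.09 m and x of sleeve_1_top in the frame of red_bin between -0.115 and 0.115 m and y of sleeve_1_top in the frame of red_bin between -0.085 and 0.085 m)) and ((z of neck_2_c0 in the frame of sleeve_2 above 0.0445 m and x of sleeve_2 in the frame of green_tray between -0.077 and 0.077 m and y of sleeve_2 in the frame of green_tray between -0.047 and 0.047 m and z of sleeve_2 in the frame of green_tray below 0.01 m and angle between sleeve_2's own z axis and vertical below 0.1 rad) or (z of neck_2_c0 in the frame of sleeve_2 below 0.048 m and x of sleeve_2 in the frame of red_bin between -0.092 and 0.092 m and y of sleeve_2 in the frame of red_bin between -0.062 and 0.062 m and z of sleeve_2 in the frame of red_bin below 0.09 m and x of sleeve_2_top in the frame of red_bin between -0.115 and 0.115 m and y of sleeve_2_top in the frame of red_bin between -0.085 and 0.085 m)) and linear speed of each of sleeve_1, sleeve_2 below 0.02 m/s and angular speed of each of sleeve_1, sleeve_2 below 0.2 rad/s and contact force between each of sleeve_1, sleeve_2 and the fingers below 0.2 N); the robot touches nothing.
It fails at once if a sleeve is forced on the pin (more than 60 N between them) (contact force between any of sleeve_1, sleeve_2 and gauge_pin above 60 N).
It fails at once if the opened pack, pack case, multimeter or screwdriver is moved by more than 20 mm (distance of any of opened_pack, pack_case, multimeter, screwdriver from where it was at the start of the episode above 0.02 m).
It also fails if it takes over 72 s, if anything falls off the work surface, if the arm or the gripper's body presses on something with over 40 N, if the wrist force passes 120 N, or if a joint passes its speed limit or range.

ROBOT

A 6-joint arm with a two-finger parallel gripper is mounted at the origin on the work surface. World frame = base frame: x ahead of the robot, y to its left, z up, the work surface at z = 0. Lengths are in mm, angles in rad, forces in N, time in s.
With the tool pointing down it reaches from about 350 to 875 mm from the base axis. Payload 4.2 kg.
Tool frame: the origin (TCP) lies at the very end of the fingers, on their centre line; the grasp point (between the pads) lies 19 mm behind it (arm.grip_point_offset is the distance from the TCP to the grasp point, in mm); z points along the fingers, y is the direction in which the jaws open and shut (so a half turn about z gives the same grasp; the last joint's range is limited). The gripper opens to 85 mm and grips with 20 to 120 N. Pads are 22 mm wide; open, the fingers measure 114 mm over their backs; the gripper's body (76 mm by 85 mm) begins 54 mm behind the grasp point. The pads swing forward as they close: fully open they stand 13 mm farther back than shut.
Start: joints at [-0.888, 0.385, 0.008, 0, -1.194, -0.259], TCP at [257.029, -569.68, 231.312] pointing down, gripper open.
Joint ranges: [-3.14, 3.14], [-1.21, 2.06], [-1.07, 1.41], [-3.16, 2.05], [-2.99, -0.16], [-3.1, 3.1]. Speed limits (rad/s): [2.79, 2.79, 3.14, 3.14, 3.14, 3.14].

INTERFACE

Orientations are given as a unit quaternion [x, y, z, w].
In Python, from bench import arm gives the robot as it stands.
- The arm moves only by the tool drive_tool, never from a script. Its argument "steps" is a list of rows, each a list of 5 numbers: the shift along the tool's x, y, z in m, then the turn about the tool's z in degrees, then the finger opening in m, from 0 to 0.0854. A call has 1 to 20 rows; each row shifts and turns the commanded pose from where the row before left it, along the tool's axes as they then stand; what a row does not reach is not made up. A row lasts 1/10 s, in which the tool goes at most 50 mm and 8.59 degrees, less where a joint would pass 70% of its speed; a pose out of reach is approached as far as the arm can. A call is refused whole if a number of a shift passes 0.05 or a number of a turn 8.59, either way. A call with a gripper value outside its range is refused whole. The fingers move at their own pace and stop on an object; the grip force is fixed at half the most. Time passes only in rows, so rows that do not move let the fingers close. It gives the time, the measured TCP pose, the force and the opening at its end, in the units of the state.
- arm.read_state(): the state, without advancing time (a new reading comes with each control period).
- arm.get_image(name): name is "scene" or "top" or "wrist"; returns (picture, depth): 480x640x3 uint8, blue, green, red; 480x640 float32, mm along the optical axis (not along the pixel's ray), 0 where there is no reading.
- arm.camera_params(name): a dict with "K" (3x3 intrinsics, pixels), "world_to_cam" (4x4, takes a point from world to camera coordinates); the wrist camera has in their place "mount" (4x4, takes a point from camera to tool coordinates, whose origin is the TCP and whose axes are the flange's). Camera axes: x right, y up, looking along -z (the intrinsics and any distortion apply to the point x, -y, -z); pixel columns grow to the right and rows downward; lengths in mm; the calibration is good to about 2 mm. A picture is of the moment at which its call begins: read the wrist's pose just before it. camera_params takes no time and is no camera call.
- arm.job_done(): hands the job in, once; it reports no verdict.
The state is a dict: "clock": time; "joints": joint angles; "joint_vel": joint speeds; "joint_efforts": joint torques, N m; "position": TCP position; "ee_rot": TCP orientation; "contact_force": force on the tool from outside, world axes, zero at the start; "wrist_torque": the same for the moment, N m; "gripper_width": finger opening in mm.
Only numpy, scipy, OpenCV 4.12 (cv2) and the standard library are available. Lean on these libraries where they do the work, as an engineer would, in place of code of your own. Each camera call takes 0.05 s, during which the arm holds its last target.

## Working session

There is one attempt and no reset: what is moved stays moved. The work goes in short steps, Python scripts to look and compute and a tool call to move; the robot and the scene stay as the last step left them, time stands still between calls to the robot, and variables do not carry over. Pictures are saved under pics/ and viewed, and the job is handed in when it is done.

Besides the shell and the picture viewer there is one more tool, called as a command line: name --pt "numbers of a row" for each row, then --argument value for the rest. drive_tool: Moves the arm, as the interface text tells. Its arguments: {"type":"object","properties":{"steps":{"type":"array"}},"required":["steps"]}

I'll start with the state and pictures from the fixed cameras.

```bash
ls; mkdir -p pics; cat > h.py <<'E'
import numpy as np, cv2
from scipy.spatial.transform import Rotation as R
from bench import arm
def ray(name,u,v,T=None):
    p=arm.camera_params(name); K=np.array(p["K"])
    d=np.linalg.inv(K)@np.array([u,v,1.0]); d=np.array([d[0],-d[1],-d[2]])
    if name!="wrist":
        M=np.linalg.inv(np.array(p["world_to_cam"]))
    else:
        M=T@np.array(p["mount"])
    return M[:3,3],M[:3,:3]@d
def plane(name,u,v,z,T=None):
    o,d=ray(name,u,v,T); return o+d*(z-o[2])/d[2]
def pt(name,u,v,depth,T=None):
    o,d=ray(name,u,v,T); return o+d*depth
def proj(name,X,T=None):
    p=arm.camera_params(name);K=np.array(p["K"])
    W=np.array(p["world_to_cam"]) if name!="wrist" else np.linalg.inv(T@np.array(p["mount"]))
    c=W[:3,:3]@np.array(X)+W[:3,3]; q=K@np.array([c[0],-c[1],-c[2]]); return q[:2]/q[2]
def tcpT(s=None):
    s=s or arm.read_state(); T=np.eye(4); T[:3,:3]=R.from_quat(s["ee_rot"]).as_matrix(); T[:3,3]=s["position"]; return T
E
python3 - <<'E'
from h import *
s=arm.read_state(); print({k:np.round(v,3) for k,v in s.items()})
for n in("scene","top"):
    p=arm.camera_params(n); print(n,{k:(np.round(v,3).tolist() if not isinstance(v,str) else v) for k,v in p.items()})
    im,d=arm.get_image(n); cv2.imwrite(f"pics/{n}0.png",im); np.save(f"pics/{n}0.npy",d)
p=arm.camera_params("wrist");print(p)
E
```

```text
pics
{'clock': np.float64(0.0), 'joints': array([-8.880e-01,  3.860e-01,  7.000e-03, -1.000e-03, -1.194e+00,
       -2.590e-01]), 'joint_vel': array([-0.002, -0.001,  0.   , -0.001, -0.001,  0.001]), 'joint_efforts': array([ 0.0000e+00, -3.9229e+01,  1.8840e+01,  4.1860e+00, -5.0000e-03,
        0.0000e+00]), 'position': array([ 256.769, -569.166,  230.207]), 'ee_rot': array([-0.21 ,  0.978,  0.001, -0.   ]), 'contact_force': array([-0.448,  1.016, -0.063]), 'wrist_torque': array([ 0.011, -0.001,  0.026]), 'gripper_width': np.float64(85.271)}
scene {'K': [[454.992, 0.0, 327.054], [0.0, 454.992, 239.956], [0.0, 0.0, 1.0]], 'world_to_cam': [[-0.466, 0.885, 0.01, 265.525], [-0.733, -0.392, 0.556, 392.388], [0.496, 0.252, 0.831, -1470.226], [0.0, 0.0, 0.0, 1.0]]}
top {'K': [[470.037, 0.0, 312.154], [0.0, 470.037, 230.538], [0.0, 0.0, 1.0]], 'world_to_cam': [[0.006, -1.0, 0.03, -12.987], [0.994, 0.009, 0.105, -587.349], [-0.105, 0.029, 0.994, -1096.323], [0.0, 0.0, 0.0, 1.0]]}
{'K': array([[339.58670826,   0.        , 320.31502456],
       [  0.        , 339.58670826, 237.59670104],
       [  0.        ,   0.        ,   1.        ]]), 'mount': array([[-4.25452022e-04,  9.57642305e-01,  2.87960126e-01,
         7.31030851e+01],
       [ 9.99999900e-01,  3.67296869e-04,  2.55983216e-04,
         6.74143315e-01],
       [ 1.39373505e-04,  2.87960206e-01, -9.57642366e-01,
        -1.41666760e+02],
       [ 0.00000000e+00,  0.00000000e+00,  0.00000000e+00,
         1.00000000e+00]])}
```

View pics/scene0.png

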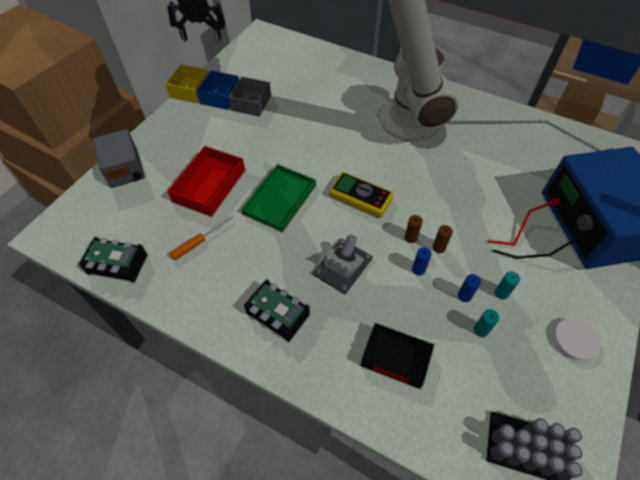

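View pics/top0.png

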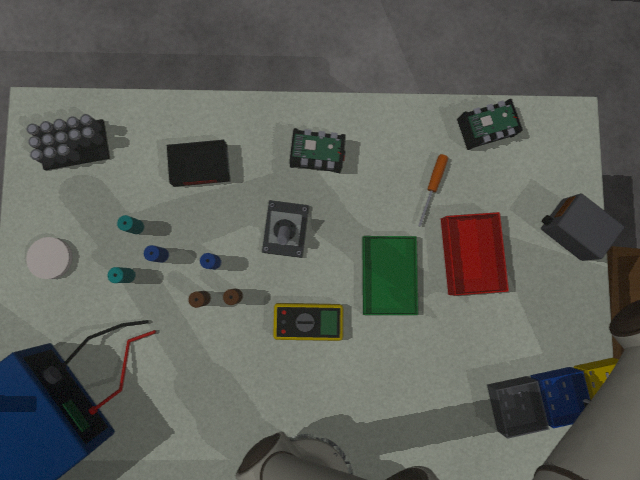

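```bash
python3 - <<'E'
from h import *
im=cv2.imread("pics/top0.png"); D=np.load("pics/top0.npy")
hsv=cv2.cvtColor(im,cv2.COLOR_BGR2HSV)
c=im[190:350,100:420]; cv2.imwrite("pics/topcrop.png",cv2.resize(c,None,fx=2.5,fy=2.5,interpolation=cv2.INTER_CUBIC))
for nm,lo,hi in(("blue",(105,120,60),(128,255,255)),("turq",(80,100,50),(100,255,255)),("brown",(3,100,30),(14,255,160)),("green",(55,120,40),(80,255,255)),("red",(0,170,60),(4,255,255))):
    m=cv2.inRange(hsv,lo,hi); n,l,st,ce=cv2.connectedComponentsWithStats(m)
    for i in range(1,n):
        if st[i,4]>60:
            ys,xs=np.where(l==i)
            P=np.array([pt("top",x,y,D[y,x]) for x,y in zip(xs,ys) if D[y,x]>0])
            hz=np.percentile(P[:,2],95); Q=P[P[:,2]>hz-8]
            print(nm,st[i],ce[i].round(),"z95",hz.round(1),"topcentroid",Q.mean(0).round(1))
            if nm in("green","red"):
                cs,_=cv2.findContours((l==i).astype(np.uint8),0,2); r=cv2.minAreaRect(max(cs,key=len)); b=cv2.boxPoints(r)
                zz=25 if nm=="green" else 50
                print("  box",[plane("top",*q,zz)[:2].round(0).tolist() for q in b])
E
```

```text
blue [144 246  15  15 176] [151. 253.] z95 80.9 topcentroid [528.6 356.8  78. ]
blue [200 253  16  16 187] [208. 261.] z95 81.5 topcentroid [512.  229.5  78.2]Traceback (most recent call last):
  File "<stdin>", line 10, in <module>
  File "h.py", line 15, in pt
    o,d=ray(name,u,v,T); return o+d*depth
        ~~~^^^^^^^^^^^^
  File "h.py", line 5, in ray
    p=arm.camera_params(name); K=np.array(p["K"])
ValueError: time passes only in moves, steps and waits
```

```bash
python3 - <<'E'
from h import *
im=cv2.imread("pics/scene0.png"); D=np.load("pics/scene0.npy")
c=im[210:350,300:530]; cv2.imwrite("pics/scenecrop.png",cv2.resize(c,None,fx=3.4,fy=3.4,interpolation=cv2.INTER_CUBIC))
# gauge from depth in both cams
for n,box in(("top",(258,195,318,265)),("scene",(305,228,380,295))):
    D=np.load(f"pics/{n}0.npy")
    x0,y0,x1,y1=box
    P=np.array([pt(n,x,y,D[y,x]) for y in range(y0,y1) for x in range(x0,x1) if D[y,x]>0])
    np.save(f"pics/g_{n}.npy",P)
    print(n,P.shape,P[:,2].max())
    for a,b in((6,18),(40,60),(60,75),(75,95),(80,110)):
        Q=P[(P[:,2]>a)&(P[:,2]<b)]
        if len(Q): print(a,b,len(Q),Q.mean(0).round(1),Q.min(0).round(0),Q.max(0).round(0))
E
```

```text
Traceback (most recent call last):
  File "h.py", line 15, in pt
    o,d=ray(name,u,v,T); return o+d*depth
        ~~~^^^^^^^^^^^^
  File "h.py", line 5, in ray
    p=arm.camera_params(name); K=np.array(p["K"])
ValueError: time passes only in moves, steps and waits
```

View pics/topcrop.png

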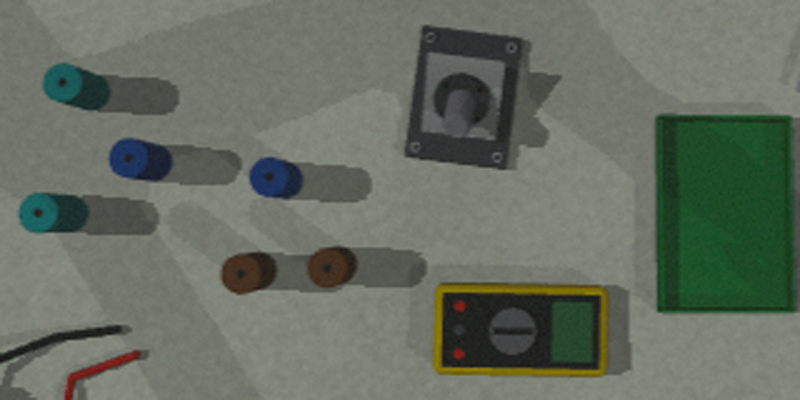

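View pics/scenecrop.png

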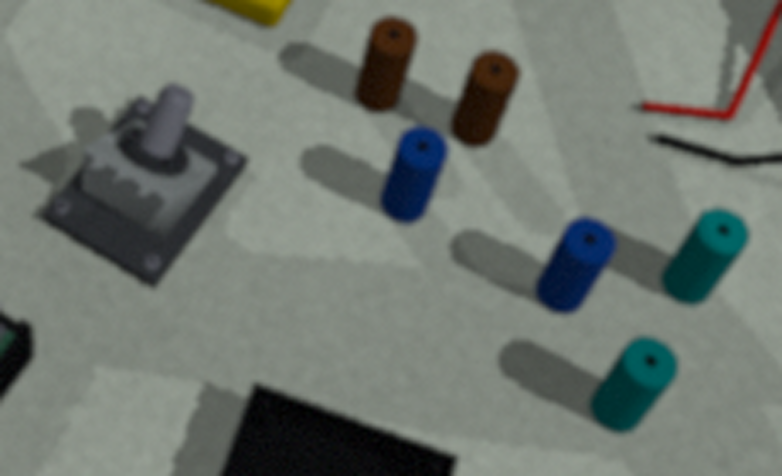

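Candidates in the top image: blue at (151,253) and (208,261), turquoise at (126,223) and (116,275), brown at (197,298) and (232,297). The two blue tubes with a black dot are the targets, and both crops confirm it. The pin leans towards the robot, which is down in the top view. camera_params is limited per script, so I'll cache it.

```bash
python3 - <<'E'
from bench import arm
import pickle
pickle.dump({n:{k:v for k,v in arm.camera_params(n).items()} for n in("scene","top","wrist")},open("cam.pkl","wb"))
E
sed -i 's/^from bench import arm/from bench import arm\nimport pickle\nCP=pickle.load(open("\.\/cam.pkl","rb"))/; s/arm.camera_params(name)/CP[name]/' h.py
python3 - <<'E'
from h import *
im=cv2.imread("pics/top0.png"); D=np.load("pics/top0.npy")
hsv=cv2.cvtColor(im,cv2.COLOR_BGR2HSV)
for nm,lo,hi in(("blue",(105,120,60),(128,255,255)),("turq",(80,100,50),(100,255,255)),("brown",(3,100,30),(14,255,160)),("green",(55,120,40),(80,255,255)),("red",(0,170,60),(4,255,255))):
    m=cv2.inRange(hsv,lo,hi); n,l,st,ce=cv2.connectedComponentsWithStats(m)
    for i in range(1,n):
        if st[i,4]>60:
            ys,xs=np.where(l==i)
            P=np.array([pt("top",x,y,D[y,x]) for x,y in zip(xs,ys) if D[y,x]>0])
            hz=np.percentile(P[:,2],95); Q=P[P[:,2]>hz-8]
            print(nm,st[i],ce[i].round(),"z95",hz.round(1),"topcentroid",Q.mean(0).round(1))
            if nm in("green","red"):
                cs,_=cv2.findContours((l==i).astype(np.uint8),0,2); r=cv2.minAreaRect(max(cs,key=len)); b=cv2.boxPoints(r)
                zz=25 if nm=="green" else 50
                q=np.array([plane("top",*q,zz)[:2] for q in b]); print("  box",q.round(0).tolist(),q.mean(0).round(1))
for n,box in(("top",(258,195,318,265)),("scene",(305,228,380,295))):
    D=np.load(f"pics/{n}0.npy")
    x0,y0,x1,y1=box
    P=np.array([pt(n,x,y,D[y,x]) for y in range(y0,y1) for x in range(x0,x1) if D[y,x]>0])
    np.save(f"pics/g_{n}.npy",P)
    print(n,P.shape,P[:,2].max())
    for a,b in((6,18),(40,60),(60,75),(75,95),(80,110)):
        Q=P[(P[:,2]>a)&(P[:,2]<b)]
        if len(Q): print(a,b,len(Q),Q.mean(0).round(1),Q.min(0).round(0),Q.max(0).round(0))
# plate
m=((D>0)).astype(np.uint8)
P=np.load("pics/g_top.npy"); Q=P[(P[:,2]>7)&(P[:,2]<100)]
r=cv2.minAreaRect(P[(P[:,2]>7)][:,:2].astype(np.float32)); print("plate",r, cv2.boxPoints(r).round(0).tolist())
E
```

```text
blue [144 246  15  15 176] [151. 253.] z95 80.9 topcentroid [528.6 356.8  78. ]
blue [200 253  16  16 187] [208. 261.] z95 81.5 topcentroid [512.  229.5  78.2]
blue [   0  353   86  127 6229] [ 32. 432.] z95 161.2 topcentroid [164.5 552.9 158.3]
blue [539 371  44  48 387] [553. 387.] z95 54.4 topcentroid [ 231.4 -570.1   52.2]
turq [117 215  24  16 214] [126. 223.] z95 81.1 topcentroid [596.6 418.7  78.1]
turq [108 267  25  16 237] [117. 275.] z95 81.0 topcentroid [479. 434.  78.]
brown [428 154  20  38 370] [437. 172.] z95 25.3 topcentroid [ 737.3 -320.6   21.8]
brown [555 197  19  20  98] [564. 206.] z95 68.3 topcentroid [ 646.9 -612.4   66.2]
brown [608 249  32  45 401] [624. 270.] z95 -396.8 topcentroid [  527.5 -1107.   -393.4]
brown [453 265  14  31 128] [458. 282.] z95 47.0 topcentroid [ 446.8 -351.2   47.2]
brown [611 284  29  25  96] [627. 299.] z95 -384.3 topcentroid [ 447.6 -904.5 -118.6]
brown [223 290  16  15 157] [231. 297.] z95 81.0 topcentroid [430.8 174.8  78.2]
brown [189 292  18  15 168] [197. 299.] z95 81.6 topcentroid [425.3 251.9  78.1]
green [ 363  236   55   7
[... 672 characters left out ...]
9  53.6  64.3] [570.  18.  60.] [629.  89.  75.]
75 95 133 [565.6  59.2  86.7] [550.  48.  75.] [583.  73.  95.]
80 110 119 [564.2  59.2  88.5] [550.  48.  80.] [581.  73.  96.]
scene (5009, 3) 99.25789493224704
6 18 951 [612.6  65.3  13.1] [476. -73.   6.] [684. 142.  18.]
40 60 281 [607.5  62.4  51.6] [569.  21.  40.] [631.  96.  60.]
60 75 320 [609.4  58.7  66. ] [572.  20.  60.] [631.  93.  75.]
75 95 117 [572.7  63.6  86. ] [551.  36.  75.] [625.  76.  95.]
80 110 113 [569.6  63.3  90.3] [551.  50.  80.] [584.  76.  99.]
plate ((594.8922119140625, 55.992713928222656), (99.75263214111328, 129.9732666015625), 83.32714080810547) [[525.0, 14.0], [654.0, -1.0], [665.0, 98.0], [536.0, 113.0]]
```

drive_tool --pt "0 0 0 7.7 0.0854" --pt "0 0 0 7.7 0.0854" --pt "0 0 0 7.7 0.0854" --pt "0 0 0 7.7 0.0854"

```text
clock: 0.5
position: [256.8, -569.4, 230.6]
ee_rot: [0.06, 0.998, 0.001, -0.0]
contact_force: [-0.0, -0.1, 0.6]
gripper_width: 84.9
```

drive_tool --pt "-0.0129 0.0423 0 0 0.0854" --pt "-0.0129 0.0423 0 0 0.0854" --pt "-0.0129 0.0423 0 0 0.0854" --pt "-0.0129 0.0423 0 0 0.0854" --pt "-0.0129 0.0423 0 0 0.0854" --pt "-0.0129 0.0423 0 0 0.0854" --pt "-0.0129 0.0423 0 0 0.0854" --pt "-0.0129 0.0423 0 0 0.0854" --pt "-0.0129 0.0423 0 0 0.0854" --pt "-0.0129 0.0423 0 0 0.0854" --pt "-0.0129 0.0423 0 0 0.0854" --pt "-0.0129 0.0423 0 0 0.0854" --pt "-0.0129 0.0423 0 0 0.0854" --pt "-0.0129 0.0423 0 0 0.0854" --pt "-0.0129 0.0423 0 0 0.0854" --pt "-0.0129 0.0423 0 0 0.0854" --pt "0 0 0 0 0.0854"

```text
clock: 2.2
position: [540.5, 83.3, 230.3]
ee_rot: [0.055, 0.999, 0.0, -0.0]
contact_force: [-0.6, -1.2, -1.1]
gripper_width: 85.4
```

```bash
python3 - <<'E'
from h import *
T=tcpT(); np.save("pics/w1T.npy",T)
im,D=arm.get_image("wrist"); cv2.imwrite("pics/w1.png",im); np.save("pics/w1.npy",D)
E
```

```text
(no output)
```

View pics/w1.png

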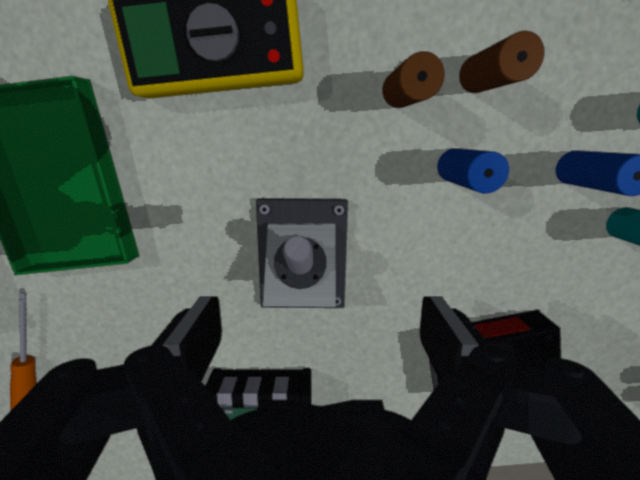

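Wrist view: the gauge is at (302,252), square to the tool. Blue sleeve A has its dot at (488,173) and blue sleeve B's dot is at (637,175). The green tray is on the left. I'll refine the positions.

```bash
python3 - <<'E'
from h import *
T=np.load("pics/w1T.npy"); D=np.load("pics/w1.npy"); im=cv2.imread("pics/w1.png")
print("A dot",plane("wrist",488,173,80,T).round(1),"B dot",plane("wrist",637,175,80,T).round(1))
hsv=cv2.cvtColor(im,cv2.COLOR_BGR2HSV); m=cv2.inRange(hsv,(105,120,60),(128,255,255))
n,l,st,ce=cv2.connectedComponentsWithStats(m)
for i in range(1,n):
    if st[i,4]>100:
        ys,xs=np.where(l==i); P=np.array([pt("wrist",x,y,D[y,x],T) for x,y in zip(xs,ys) if D[y,x]>0])
        Q=P[P[:,2]>76]; print(st[i],Q.mean(0).round(1),(Q.min(0)+Q.max(0))/2)
P=np.array([pt("wrist",x,y,D[y,x],T) for y in range(190,315) for x in range(245,360) if D[y,x]>0])
Q=P[P[:,2]>7]; r=cv2.minAreaRect(Q[:,:2].astype(np.float32)); print("plate",r,cv2.boxPoints(r).round(1).tolist(), Q[:,2].max())
Q=P[P[:,2]>78];print("pin pts",len(Q),Q.mean(0))
# nose face: plane with normal (-.57,.066,.82)
yaw=np.radians(-6.6); ax=np.array([-np.sin(np.radians(35))*np.cos(yaw),-np.sin(np.radians(35))*np.sin(yaw),np.cos(np.radians(35))])
s=Q@ax; print("along max",np.percentile(s,[50,80,95]))
F=Q[s>np.percentile(s,97)-3]; print("nose",F.mean(0),len(F),(F.min(0)+F.max(0))/2)
O=F.mean(0)-48*ax; print("origin est",O)
big=cv2.resize(im[185:315,240:365],None,fx=5,fy=5,interpolation=cv2.INTER_CUBIC)[:600]; cv2.imwrite("pics/w1g.png",big)
np.save("pics/w1g_P.npy",P)
# tray by depth: top rim
g=cv2.inRange(hsv,(55,100,30),(85,255,255)); g[:,145:]=0
ys,xs=np.where(g>0); G=np.array([pt("wrist",x,y,D[y,x],T) for x,y in zip(xs,ys) if D[y,x]>0]); R1=G[G[:,2]>21]
print("tray rim max x",R1.max(0),R1.min(0), np.percentile(R1[:,1],99),np.percentile(G[:,2],[5,50]))
E
```

```text
A dot [513.8 230.1  80. ] B dot [529.3 356.2  80. ]
[ 462  151   47   42 1386] [513.  229.8  78.9] [513.0277016  230.32924422  78.80401493]
[614 154  26  42 816] [529.9 349.8  78.8] [529.57904303 350.32064948  78.68901609]
plate ((595.4990844726562, 56.985050201416016), (100.15580749511719, 130.19894409179688), 83.12592315673828) [[524.9000244140625, 15.100000381469727], [654.0999755859375, -0.5], [666.0999755859375, 98.9000015258789], [536.9000244140625, 114.5]] 96.95132599294845
pin pts 769 [562.82093926  61.43704346  89.26872609]
along max [-241.35982839 -240.46209738 -239.85104284]
nose [559.43595792  61.46619434  90.1530773 ] 507 [559.69563872  61.76132132  90.07068027]
origin est [586.78516804  58.30178276  50.83377917]
tray rim max x [577.80591081 -46.5612863   37.22936978] [ 342.37568528 -261.97140199   21.00737755] -49.42401195764546 [1.86619769 3.42188752]
```

View pics/w1g.png

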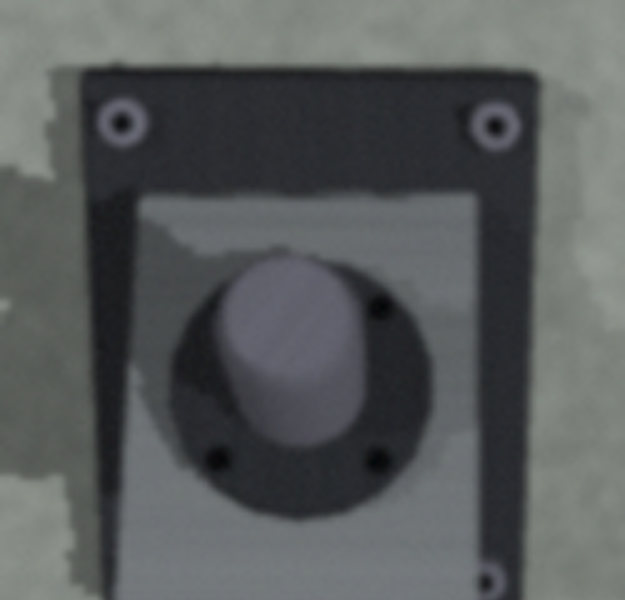

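```bash
python3 - <<'E'
from h import *
T=np.load("pics/w1T.npy")
P=np.load("pics/w1g_P.npy")
print("flange centre px->",plane("wrist",240+301/5,185+390/5,52,T).round(1),"nose px->",plane("wrist",240+291/5,185+316/5,91.3,T).round(1))
yaw=np.radians(-6.9); c,s=np.cos(yaw),np.sin(yaw); a=np.radians(35)
ax=np.array([-np.sin(a)*c,-np.sin(a)*s,np.cos(a)]); ey=np.array([-s,c,0]); ex=np.cross(ey,ax)
O=np.array([586.8,58.3,51])
L=(P-O)@np.array([ex,ey,ax]).T
pin=L[(L[:,2]>6)&(L[:,2]<40)&(np.hypot(L[:,0],L[:,1])<20)]
print("pin len pts",len(pin)); 
from scipy.optimize import least_squares
f=lambda p:np.hypot(pin[:,0]-p[0]-p[2]*pin[:,2],pin[:,1]-p[1]-p[3]*pin[:,2])-13.25
r=least_squares(f,[0,0,0,0],loss="soft_l1"); print("pin axis fit",r.x.round(3),np.abs(r.fun).mean())
nz=L[(L[:,2]>40)&(np.hypot(L[:,0],L[:,1])<9)]; print("nose z",np.percentile(nz[:,2],[10,50,90]))
fl=L[(np.abs(L[:,2])<4)&(np.hypot(L[:,0],L[:,1])>18)&(np.hypot(L[:,0],L[:,1])<26)];print("flange z",np.median(fl[:,2]))
E
```

```text
flange centre px-> [587.8  58.3  52. ] nose px-> [559.3  62.5  91.3]
pin len pts 215
pin axis fit [-0.912 -0.333  0.002  0.   ] 0.10448289897767803
nose z [46.98768374 47.93443371 48.79696482]
flange z -0.05229279846123457
```

drive_tool --pt "0.01075 0.0357 0 0 0.0854" --pt "0.01075 0.0357 0 0 0.0854" --pt "0.01075 0.0357 0 0 0.0854" --pt "0.01075 0.0357 0 0 0.0854" --pt "0 0 0.04 0 0.0854" --pt "0 0 0.04 0 0.0854" --pt "0 0 0.02 0 0.0854" --pt "0 0 0 0 0.0854"

```text
clock: 3.05
position: [510.1, 223.6, 127.9]
ee_rot: [0.058, 0.998, -0.003, -0.003]
contact_force: [-0.8, -0.7, 0.8]
gripper_width: 85.2
```

drive_tool --pt "0 0 0 0 0.0854" --pt "0 0 0 0 0.0854"

```text
clock: 3.25
position: [513.5, 226.2, 133.1]
ee_rot: [0.057, 0.998, 0.001, 0.001]
contact_force: [1.1, -0.1, 0.1]
gripper_width: 85.3
```

```bash
python3 - <<'E'
from h import *
s=arm.read_state(); print(np.round(s["position"],1),np.round(s["ee_rot"],4),np.round(s["joints"],3))
E
```

```text
[513.5 226.2 133.1] [0.057  0.9984 0.001  0.0014] [ 7.040e-01  3.670e-01 -2.890e-01  1.000e-03 -9.120e-01 -2.389e+00]
```

drive_tool --pt "0.0004 0.0036 0.025 0 0.0854" --pt "0 0 0.03 0 0.0854" --pt "0 0 0.025 0 0.0854" --pt "0 0 0.01 0 0.0854" --pt "0 0 0 0 0.0854" --pt "0 0 0 0 0.0854"

```text
clock: 3.85
position: [513.5, 230.4, 42.9]
ee_rot: [0.057, 0.998, 0.001, 0.001]
contact_force: [0.0, -0.3, 0.1]
gripper_width: 85.2
```

Above and around A. Closing.

drive_tool --pt "0 0 0 0 0.02" --pt "0 0 0 0 0.02" --pt "0 0 0 0 0.02" --pt "0 0 0 0 0.02" --pt "0 0 0 0 0.02" --pt "0 0 0 0 0.02" --pt "0 0 0 0 0.02"

```text
clock: 4.55
position: [512.9, 230.1, 42.2]
ee_rot: [0.057, 0.998, 0.0, 0.001]
contact_force: [-1.2, -0.1, 5.6]
gripper_width: 35.2
```

drive_tool --pt "0 0 -0.015 0 0.02" --pt "0 0 -0.035 0 0.02" --pt "0 0 -0.045 0 0.02" --pt "0 0 -0.03 0 0.02" --pt "0 0 0 0 0.02" --pt "0 0 0 0 0.02"

```text
clock: 5.15
position: [512.0, 229.6, 166.3]
ee_rot: [0.057, 0.998, 0.0, -0.0]
contact_force: [-0.7, -0.1, -1.1]
gripper_width: 35.2
```

```bash
cat >> h.py <<'E'
def snap(tag):
    T=tcpT(); im,D=arm.get_image("wrist"); cv2.imwrite(f"pics/{tag}.png",im); np.save(f"pics/{tag}.npy",D); np.save(f"pics/{tag}T.npy",T)
    return im,D,T
def sleeve_axis(im,D,T,box=None,world=True):
    """cap plane + side cylinder fit from wrist depth of blue pixels, in tool frame"""
    hsv=cv2.cvtColor(im,cv2.COLOR_BGR2HSV); m=cv2.inRange(hsv,(105,110,25),(128,255,255))
    if box: mm=np.zeros_like(m); x0,y0,x1,y1=box; mm[y0:y1,x0:x1]=m[y0:y1,x0:x1]; m=mm
    ys,xs=np.where(m>0)
    P=np.array([pt("wrist",x,y,D[y,x],np.eye(4)) for x,y in zip(xs,ys) if D[y,x]>0])
    return P,(xs,ys)
E
python3 - <<'E'
from h import *
s=arm.read_state(); print(np.round(s["position"],1),s["gripper_width"])
im,D,T=snap("w2")
P,_=sleeve_axis(im,D,T); print(len(P),P.min(0),P.max(0))
E
```

```text
[512.  229.6 166.3] 35.19752905134464
14463 [-49.53823498 -17.16248339 -38.64572841] [ 17.87312604 185.16966286 166.58809551]
```

View pics/w2.png

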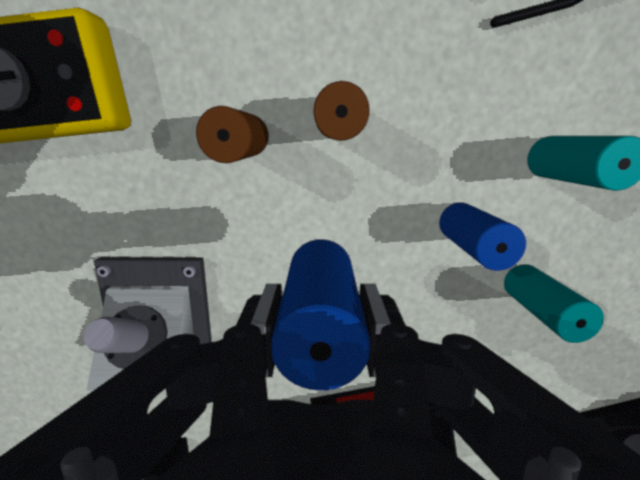

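The sleeve is held upright, with its dot at (320,352) in the wrist view. The tool can't tilt, so I'll pivot the sleeve in the pads about the jaw axis by drawing it against the fixed tray's far outer wall (x≈577). I can then measure the lean.

drive_tool --pt "0 0 0 -6.3 0.02" --pt "-0.0095 -0.03 0 0 0.02" --pt "-0.0095 -0.04 0 0 0.02" --pt "-0.0095 -0.04 0 0 0.02" --pt "-0.0095 -0.04 0 0 0.02" --pt "-0.0095 -0.04 0 0 0.02" --pt "-0.0095 -0.04 0 0 0.02" --pt "-0.0095 -0.04 0 0 0.02" --pt "-0.0095 -0.04 0 0 0.02" --pt "-0.0095 -0.04 0 0 0.02" --pt "-0.0095 -0.0395 0 0 0.02" --pt "0 0 0 0 0.02" --pt "0 0 0 0 0.02"

```text
clock: 6.5
position: [604.7, -161.0, 163.7]
ee_rot: [0.003, 1.0, 0.0, -0.002]
contact_force: [1.0, 0.4, -0.9]
gripper_width: 34.9
```

```bash
python3 - <<'E'
from h import *
s=arm.read_state(); print(np.round(s["position"],1),s["gripper_width"],np.round(s["ee_rot"],4))
im,D,T=snap("w3")
P,_=sleeve_axis(im,D,T,(250,220,390,400)); print(len(P),P.min(0),P.max(0))
# cap: points with smallest z
print("cap z",np.percentile(P[:,2],[1,5,20]))
g=cv2.inRange(cv2.cvtColor(im,cv2.COLOR_BGR2HSV),(55,100,30),(85,255,255))
ys,xs=np.where(g>0); G=np.array([pt("wrist",x,y,D[y,x],T) for x,y in zip(xs,ys) if D[y,x]>0]); R1=G[(G[:,2]>19)&(G[:,2]<30)]
print("rim",R1.min(0),R1.max(0),np.percentile(R1,99,axis=0), len(R1))
E
```

```text
[ 604.7 -161.   163.7] 34.91935662305694 [ 3.1e-03  1.0e+00  3.0e-04 -2.3e-03]
10883 [-17.94718927 -17.29884409 -38.56480865] [17.9953935  18.56680892 40.41209951]
cap z [-37.86556553 -37.45524723 -36.92059894]
rim [ 436.30863789 -262.36083327   19.01956063] [ 578.18886458 -132.66367001   26.50173384] [ 577.67647478 -132.99704712   25.58179834] 2911
```

View pics/w3.png

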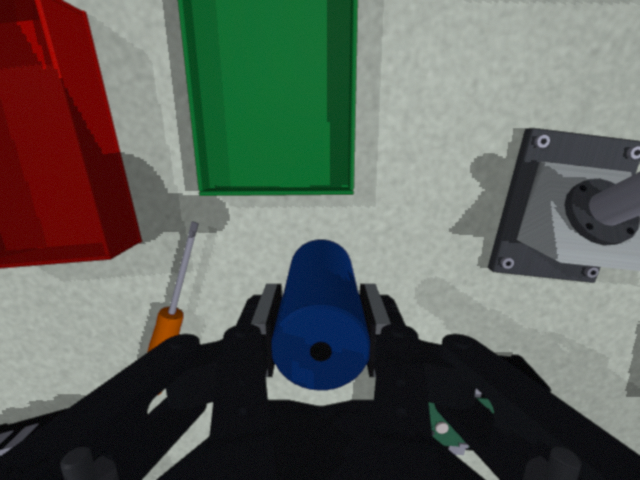

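The dot at (320,352) still shows the tube upright. The tray's far wall is the line at row 190, columns 200–353, and the screwdriver tip at (195,228) is well clear. The mouth is 42.5 mm below the TCP. Descending beside the wall.

drive_tool --pt "0 0 0.03 0 0.02" --pt "0 0 0.035 0 0.02" --pt "0 0 0.03 0 0.02" --pt "0 0 0.015 0 0.02" --pt "0 0 0.007 0 0.02" --pt "0 0 0 0 0.02" --pt "0 0 0 0 0.02"

```text
clock: 7.25
position: [606.7, -159.6, 50.2]
ee_rot: [0.001, 1.0, -0.0, 0.001]
contact_force: [0.0, -0.2, -0.6]
gripper_width: 35.4
```

drive_tool --pt "0.005 0 0 0 0.02" --pt "0.005 0 0 0 0.02" --pt "0.003 0 0 0 0.02" --pt "0.003 0 0 0 0.02" --pt "0.003 0 0 0 0.02" --pt "0.003 0 0 0 0.02"

```text
clock: 7.85
position: [592.1, -159.9, 51.7]
ee_rot: [0.001, 1.0, -0.0, 0.01]
contact_force: [13.2, 0.5, -6.0]
gripper_width: 35.4
```

drive_tool --pt "0.002 0 0 0 0.02" --pt "0.002 0 0 0 0.02" --pt "0.002 0 0 0 0.02" --pt "0.002 0 0 0 0.02" --pt "0.002 0 0 0 0.02" --pt "0 0 0 0 0.02"

```text
clock: 8.45
position: [584.3, -159.8, 53.2]
ee_rot: [0.001, 1.0, -0.001, 0.012]
contact_force: [14.2, 1.0, -3.2]
gripper_width: 35.4
```

```bash
cat >> h.py <<'E'
def fit(P):
    """robust: cap plane from points near top end; side line from +x side ridge. tool frame"""
    from scipy.optimize import least_squares
    # cylinder r=18, axis through (x0,y0) at z=-19 with slopes; cap points handled as min-residual to plane 61.5.. param capdist
    def res(p):
        o=np.array([p[0],p[1],-19]); d=np.array([np.sin(p[2]),np.sin(p[3]),0]); d[2]=-np.sqrt(1-d[0]**2-d[1]**2) # to cap (tool -z)
        q=P-o; s=q@d; r=np.linalg.norm(q-np.outer(s,d),axis=1)
        a=r-18; b=s-p[4]
        return np.where(np.abs(a)<np.abs(b),a,b)
    best=None
    for t in np.radians([-10,0,10,20,30,40,50]):
        r=least_squares(res,[0,0,t,0,18.5],loss="soft_l1",f_scale=1.0)
        if best is None or r.cost<best.cost: best=r
    p=best.x; d=np.array([np.sin(p[2]),np.sin(p[3]),0]); d[2]=-np.sqrt(1-d[0]**2-d[1]**2)
    o=np.array([p[0],p[1],-19]); cap=o+p[4]*d; mouth=cap-80*d
    return d,cap,mouth,np.degrees(p[2:4]),np.median(np.abs(best.fun)),p[4]
E
python3 - <<'E'
from h import *
s=arm.read_state(); print(np.round(s["position"],1),np.round(s["contact_force"],1),np.round(s["ee_rot"],4))
im,D,T=snap("w4")
P,_=sleeve_axis(im,D,T,(230,190,410,440)); print(len(P)); 
for r in fit(P[::7]): print(np.round(r,2))
im=cv2.imread("pics/w3.png");P,_=sleeve_axis(im,np.load("pics/w3.npy"),None,(230,190,410,440)); print("before"); 
for r in fit(P[::7]): print(np.round(r,2))
E
```

```text
[ 584.3 -159.8   53.2] [14.2  1.  -3.2] [ 5.000e-04  9.999e-01 -7.000e-04  1.240e-02]
9343
[ 0.18 -0.   -0.98]
[  0.51   0.68 -36.39]
[-13.59   1.    42.36]
[10.15 -0.22]
0.27
17.67
before
[-0. -0. -1.]
[ -0.89   0.66 -36.73]
[-0.67  0.92 43.27]
[-0.16 -0.19]
0.23
17.73
```

View pics/w4.png

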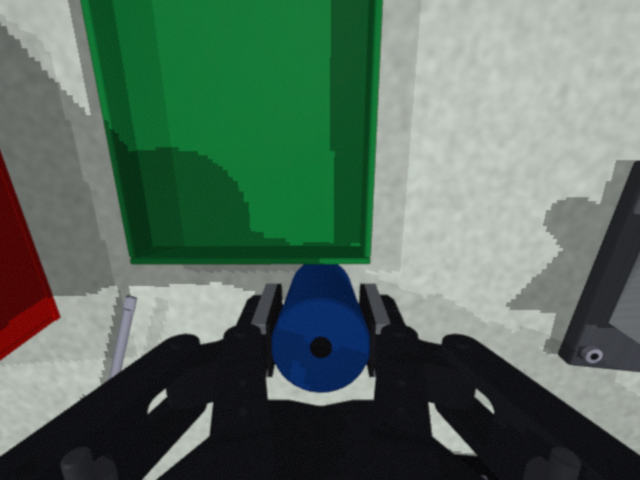

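The pivot works: the lean in the pads is 10°, with a steady 14 N on the wrist. Continuing.

drive_tool --pt "0.0025 0 0 0 0.02" --pt "0.0025 0 0 0 0.02" --pt "0.0025 0 0 0 0.02" --pt "0.0025 0 0 0 0.02" --pt "0.0025 0 0 0 0.02" --pt "0.0025 0 0 0 0.02" --pt "0.0025 0 0 0 0.02" --pt "0 0 0 0 0.02"

```text
clock: 9.3
position: [566.1, -159.9, 53.6]
ee_rot: [0.0, 1.0, -0.001, 0.012]
contact_force: [11.6, 1.4, 0.7]
gripper_width: 35.2
```

```bash
python3 - <<'E'
from h import *
s=arm.read_state(); print(np.round(s["position"],1),np.round(s["contact_force"],1),np.round(s["ee_rot"],4))
im,D,T=snap("w5")
P,_=sleeve_axis(im,D,T,(230,190,410,440)); print(len(P)); 
for r in fit(P[::7]): print(np.round(r,2))
E
```

```text
[ 566.1 -159.9   53.6] [11.6  1.4  0.7] [ 5.000e-04  9.999e-01 -8.000e-04  1.150e-02]
7595
[ 0.46 -0.   -0.89]
[  3.86   0.41 -34.65]
[-33.25   0.69  36.22]
[27.64 -0.2 ]
0.44
17.66
```

drive_tool --pt "0.0025 0 0 0 0.02" --pt "0.0025 0 0 0 0.02" --pt "0.0025 0 0 0 0.02" --pt "0 0 0 0 0.02" --pt "-0.005 0 -0.005 0 0.02" --pt "0 0 -0.02 0 0.02" --pt "0 0 -0.03 0 0.02" --pt "0 0 -0.03 0 0.02" --pt "0 0 -0.03 0 0.02" --pt "0 0 0 0 0.02" --pt "0 0 0 0 0.02"

```text
clock: 10.45
position: [553.1, -159.9, 164.9]
ee_rot: [0.002, 1.0, 0.0, 0.0]
contact_force: [0.3, 0.8, -1.5]
gripper_width: 35.0
```

```bash
python3 - <<'E'
from h import *
s=arm.read_state(); print(np.round(s["position"],1),np.round(s["contact_force"],1),np.round(s["ee_rot"],4))
im,D,T=snap("w6")
P,_=sleeve_axis(im,D,T,(230,190,410,440)); print(len(P)); 
for r in fit(P[::7]): print(np.round(r,2))
E
```

```text
[ 553.1 -159.9  164.9] [ 0.3  0.8 -1.5] [2.2e-03 1.0e+00 3.0e-04 1.0e-04]
7554
[ 0.55 -0.   -0.83]
[  5.07   0.85 -33.54]
[-39.3    1.02  33.03]
[33.68 -0.12]
0.41
17.48
```

View pics/w6.png

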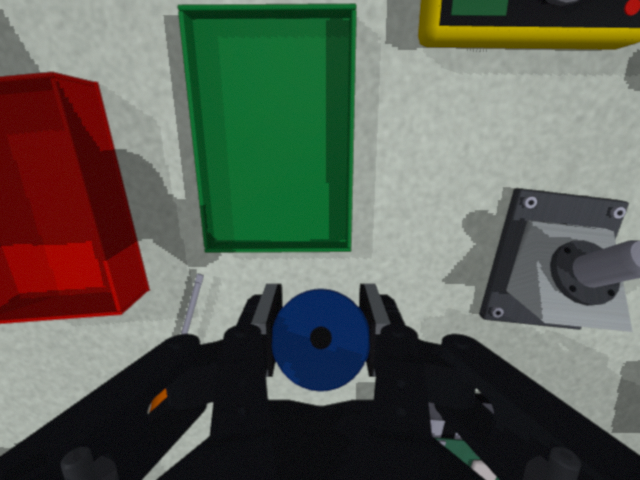

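The lean is now 33.7° (pin 35°), close enough because the pads let it pivot. The cap dot is at (321,338) and the pin at (615,262). I'll turn back to the gauge's yaw and move to a pre-entry pose on the pin axis.

drive_tool --pt "0 0 0 6.5 0.02" --pt "0.0124 0.0366 0 0 0.02" --pt "0.0124 0.0366 0 0 0.02" --pt "0.0124 0.0366 0 0 0.02" --pt "0.0124 0.0366 0 0 0.02" --pt "0.0124 0.0366 0 0 0.02" --pt "0.0124 0.0366 0 0 0.02" --pt "0 0 0.01 0 0.02" --pt "0 0 0.0085 0 0.02" --pt "0 0 0 0 0.02" --pt "0 0 0 0 0.02"

```text
clock: 11.6
position: [505.4, 65.6, 145.0]
ee_rot: [0.059, 0.998, -0.001, -0.001]
contact_force: [-0.1, -1.0, -1.1]
gripper_width: 35.0
```

```bash
cat >> h.py <<'E'
YAW=np.radians(-6.8); _c,_s=np.cos(YAW),np.sin(YAW); _a=np.radians(35)
AX=np.array([-np.sin(_a)*_c,-np.sin(_a)*_s,np.cos(_a)]); EY=np.array([-_s,_c,0]); EX=np.cross(EY,AX); O=np.array([586.8,58.3,52.])
def report(tag,box=(200,150,440,470)):
    s=arm.read_state(); print("pos",np.round(s["position"],1),"F",np.round(s["contact_force"],1),np.round(s["ee_rot"],4),"w",round(s["gripper_width"],1),"t",s["clock"])
    im,D,T=snap(tag); P,_=sleeve_axis(im,D,T,box); d,cap,mouth,ang,e,_k=fit(P[::7])
    W=lambda p:T[:3,:3]@p+T[:3,3]
    dw=T[:3,:3]@d; B=np.array([EX,EY,AX]); 
    print("tilt tool",ang.round(2),"err",e.round(2),"tool cap",cap.round(1),"mouth",mouth.round(1))
    print("pinframe mouth",(B@(W(mouth)-O)).round(1),"cap",(B@(W(cap)-O)).round(1),"dir",(B@dw).round(3))
    return im,D,T,d,cap,mouth
E
python3 - <<'E'
from h import *
im,D,T,*_=report("w7")
i2,_=arm.get_image("scene"); cv2.imwrite("pics/s7.png",cv2.resize(i2[190:310,270:430],None,fx=4.5,fy=4.5,interpolation=cv2.INTER_CUBIC))
E
```

```text
pos [505.4  65.6 145. ] F [-0.1 -1.  -1.1] [ 5.940e-02  9.982e-01 -6.000e-04 -1.000e-03] w 35.0 t 11.6
tilt tool [33.8  -0.06] err 0.4 tool cap [  5.4   0.1 -33.4] mouth [-39.1   0.2  33.1]
pinframe mouth [-0.6 -2.3 73.4] cap [  1.3  -2.3 153.4] dir [0.023 0.    1.   ]h.py:39: RuntimeWarning: invalid value encountered in sqrt
  o=np.array([p[0],p[1],-19]); d=np.array([np.sin(p[2]),np.sin(p[3]),0]); d[2]=-np.sqrt(1-d[0]**2-d[1]**2) # to cap (tool -z)
```

View pics/w7.png

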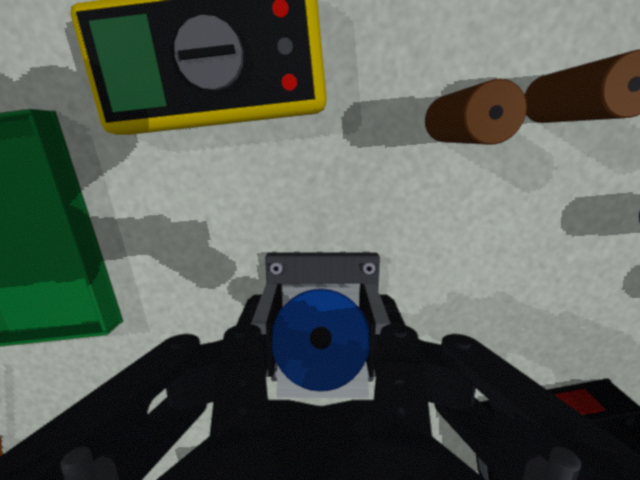

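View pics/s7.png

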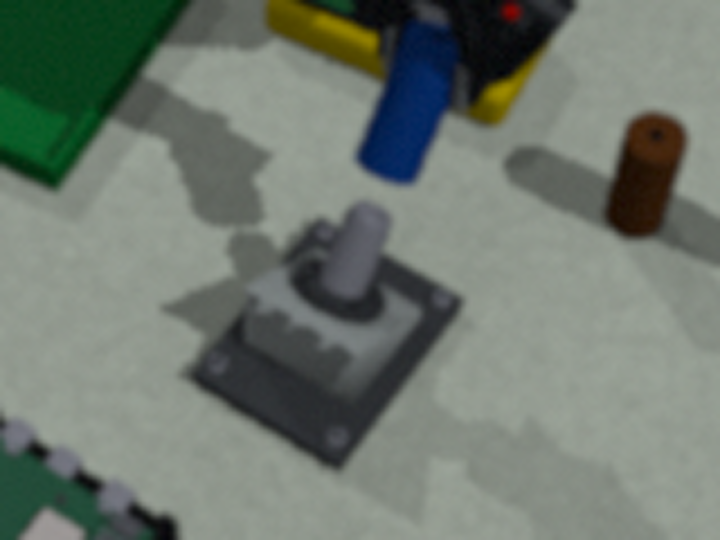

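In the scene view the sleeve mouth (388,168) is in line with the pin, whose nose is at (368,215). The fit puts the mouth 73 mm up the axis, within about 2 mm laterally, and the lean error is 1.3°. I'll nudge +1.3 mm in y and advance along the axis.

drive_tool --pt "0 0.0013 0 0 0.02" --pt "-0.0034 0 0.0048 0 0.02" --pt "-0.0034 0 0.0048 0 0.02" --pt "-0.0034 0 0.0048 0 0.02" --pt "-0.0034 0 0.0048 0 0.02" --pt "-0.0017 0 0.0025 0 0.02" --pt "-0.0017 0 0.0025 0 0.02" --pt "0 0 0 0 0.02"

```text
clock: 12.5
position: [522.4, 66.0, 121.0]
ee_rot: [0.059, 0.998, -0.0, -0.001]
contact_force: [-0.9, -0.1, -0.7]
gripper_width: 35.0
```

```bash
python3 - 2>/dev/null <<'E'
from h import *
im,D,T,*_=report("w8")
i2,_=arm.get_image("scene"); cv2.imwrite("pics/s8.png",cv2.resize(i2[190:310,270:430],None,fx=4.5,fy=4.5,interpolation=cv2.INTER_CUBIC))
E
```

```text
pos [522.4  66.  121. ] F [-0.9 -0.1 -0.7] [ 5.870e-02  9.983e-01 -3.000e-04 -7.000e-04] w 35.0 t 12.5
tilt tool [33.4  0.2] err 0.42 tool cap [  7.7  -0.2 -31.9] mouth [-36.3  -0.4  34.9]
pinframe mouth [-3.8 -0.4 44.2] cap [ -1.5  -0.2 124.2] dir [0.029 0.003 1.   ]
```

View pics/s8.png

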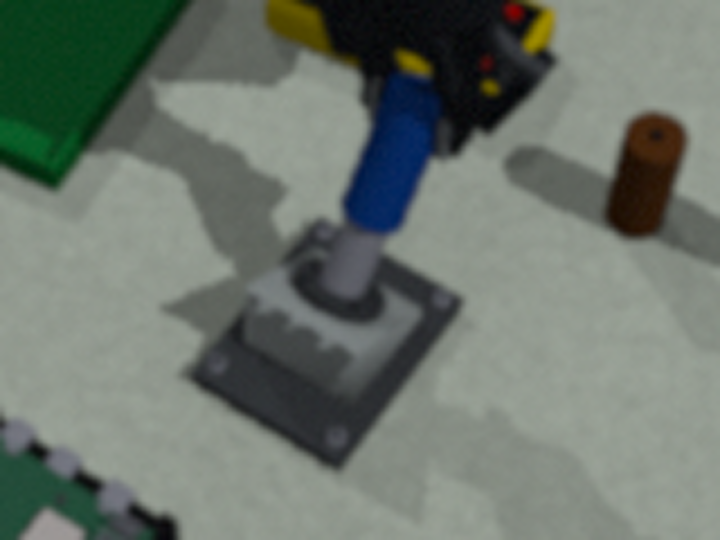

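The mouth is over the nose with no force. Advancing slowly.

drive_tool --pt "-0.0017 0 0.0025 0 0.02" --pt "-0.0017 0 0.0025 0 0.02" --pt "-0.0017 0 0.0025 0 0.02" --pt "0 0 0 0 0.02"

```text
clock: 13.0
position: [527.0, 65.1, 113.2]
ee_rot: [0.059, 0.998, -0.0, -0.001]
contact_force: [-2.3, -2.4, -3.4]
gripper_width: 35.1
```

drive_tool --pt "-0.0017 0 0.0025 0 0.02" --pt "-0.0017 0 0.0025 0 0.02" --pt "-0.0017 0 0.0025 0 0.02" --pt "0 0 0 0 0.02"

```text
clock: 13.4
position: [532.0, 64.5, 105.6]
ee_rot: [0.059, 0.998, -0.0, -0.001]
contact_force: [-3.5, -2.9, -2.4]
gripper_width: 34.9
```

drive_tool --pt "-0.0017 -0.0008 0.0025 0 0.02" --pt "-0.0017 0 0.0025 0 0.02" --pt "0 0 0 0 0.02"

```text
clock: 13.7
position: [535.3, 63.6, 100.8]
ee_rot: [0.059, 0.998, -0.0, -0.001]
contact_force: [-5.1, 0.2, -2.9]
gripper_width: 35.0
```

drive_tool --pt "-0.0017 0 0.0025 0 0.02" --pt "-0.0017 0 0.0025 0 0.02" --pt "0 0 0 0 0.02"

```text
clock: 14.0
position: [538.5, 63.2, 95.8]
ee_rot: [0.059, 0.998, -0.0, -0.001]
contact_force: [-4.9, -1.2, -3.2]
gripper_width: 35.3
```

drive_tool --pt "-0.0017 0 0.0025 0 0.02" --pt "-0.0017 0 0.0025 0 0.02" --pt "0 0 0 0 0.02"

```text
clock: 14.3
position: [541.7, 62.8, 90.7]
ee_rot: [0.059, 0.998, -0.0, -0.002]
contact_force: [-5.2, -0.4, -3.0]
gripper_width: 35.4
```

drive_tool --pt "-0.0011 0 0.0016 0 0.02" --pt "-0.0011 0 0.0016 0 0.02" --pt "0 0 0 0 0.02"

```text
clock: 14.6
position: [543.6, 62.5, 87.6]
ee_rot: [0.059, 0.998, -0.0, -0.002]
contact_force: [-6.9, -0.9, -2.6]
gripper_width: 35.0
```

```bash
python3 - 2>/dev/null <<'E'
from h import *
im,D,T,*_=report("w9")
i2,_=arm.get_image("scene"); cv2.imwrite("pics/s9.png",cv2.resize(i2[190:310,270:430],None,fx=4.5,fy=4.5,interpolation=cv2.INTER_CUBIC))
E
```

```text
pos [543.6  62.5  87.6] F [-6.9 -0.9 -2.6] [ 5.880e-02  9.983e-01 -4.000e-04 -1.700e-03] w 35.0 t 14.6
tilt tool [32.81  0.2 ] err 0.42 tool cap [  4.1   0.5 -34.3] mouth [-39.2   0.2  33. ]
pinframe mouth [-2.1 -0.7  4.5] cap [ 1.2 -0.4 84.4] dir [0.042 0.004 0.999]
```

View pics/s9.png

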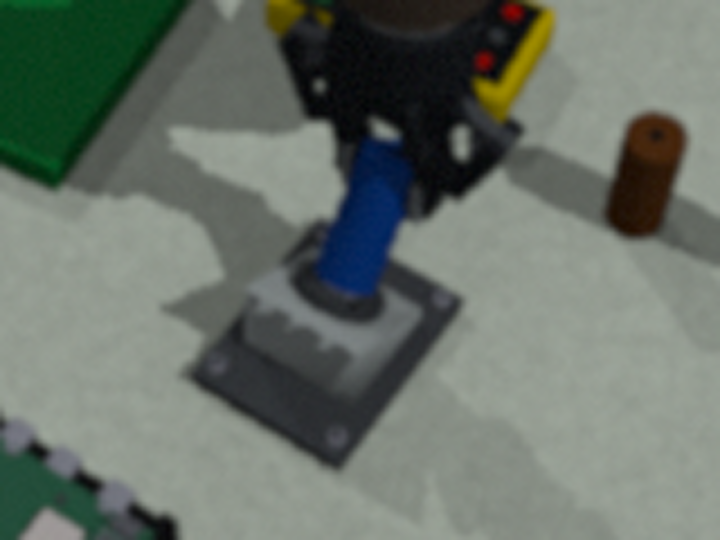

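View pics/w9.png

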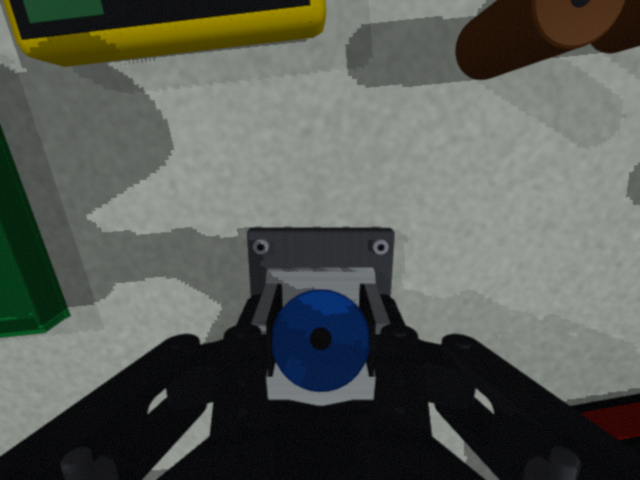

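About 4.5 mm remain by the fit, and the scene view shows the mouth almost on the flange. I'll keep advancing in small steps until there's an axial reaction.

drive_tool --pt "-0.0006 0 0.0016 0 0.02" --pt "-0.0006 0 0.0016 0 0.02" --pt "0 0 0 0 0.02"

```text
clock: 15.0
position: [545.4, 62.4, 84.6]
ee_rot: [0.059, 0.998, -0.0, -0.001]
contact_force: [-5.7, -0.3, -2.3]
gripper_width: 35.4
```

drive_tool --pt "-0.0009 0 0.0013 0 0.02" --pt "0 0 0 0 0.02"

```text
clock: 15.2
position: [546.1, 62.3, 83.5]
ee_rot: [0.059, 0.998, -0.0, -0.001]
contact_force: [-6.5, 0.3, -0.7]
gripper_width: 35.3
```

drive_tool --pt "-0.0009 0 0.0013 0 0.02" --pt "0 0 0 0 0.02"

```text
clock: 15.4
position: [546.0, 62.3, 83.3]
ee_rot: [0.059, 0.998, -0.0, -0.002]
contact_force: [-12.2, 1.1, 6.6]
gripper_width: 35.4
```

drive_tool --pt "-0.0009 0 0.0013 0 0.02" --pt "0 0 0 0 0.02"

```text
clock: 15.6
position: [545.9, 62.2, 83.1]
ee_rot: [0.058, 0.998, -0.001, -0.003]
contact_force: [-17.6, 2.7, 15.0]
gripper_width: 35.0
```

It stopped: the position no longer changes and the reaction is about 23 N. I'll check the remaining gap.

```bash
python3 - 2>/dev/null <<'E'
from h import *
im,D,T,*_=report("w10")
i2,d2=arm.get_image("scene"); cv2.imwrite("pics/s10.png",cv2.resize(i2[225:285,305:385],None,fx=9,fy=9,interpolation=cv2.INTER_CUBIC))
E
```

```text
pos [545.9  62.2  83.1] F [-17.6   2.7  15. ] [ 5.830e-02  9.983e-01 -7.000e-04 -2.900e-03] w 35.0 t 15.6
tilt tool [33.05 -0.31] err 0.42 tool cap [  3.4   0.4 -34.9] mouth [-40.3   0.8  32.1]
pinframe mouth [-1.6 -0.1 -0.5] cap [ 1.6 -0.5 79.4] dir [ 0.04  -0.005  0.999]
```

View pics/s10.png

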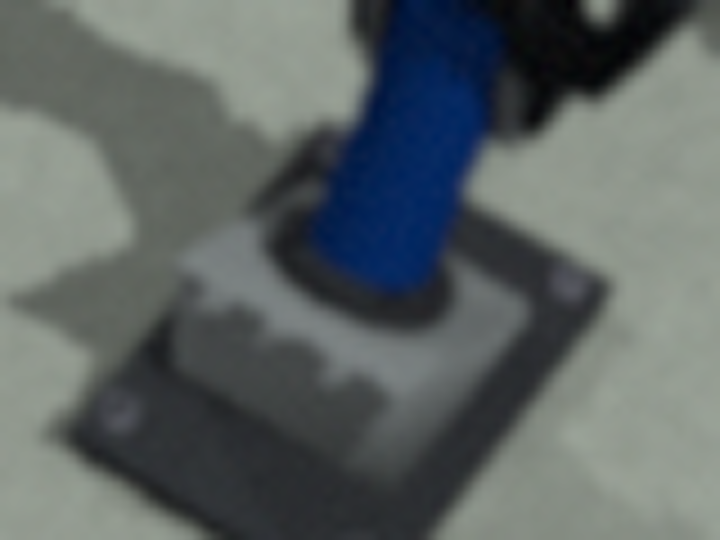

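Sleeve A is home: the fitted mouth is at −0.5 mm in the pin frame, the scene crop shows the mouth on the flange, and the stop was abrupt. So A is sound. I'll withdraw along the axis. To re-erect it I need a tall fixed wall, so I'll locate the red bin's robot-side wall (50 mm).

drive_tool --pt "0.0023 0 -0.0033 0 0.02" --pt "0.0057 0 -0.0082 0 0.02" --pt "0.0086 0 -0.0123 0 0.02" --pt "0.0086 0 -0.0123 0 0.02" --pt "0.0086 0 -0.0123 0 0.02" --pt "0.0057 0 -0.0082 0 0.02" --pt "0 0 -0.03 0 0.02" --pt "0 0 0 0 0.02"

```text
clock: 16.5
position: [513.4, 68.3, 173.7]
ee_rot: [0.058, 0.998, 0.002, 0.006]
contact_force: [0.7, 0.9, -0.5]
gripper_width: 34.7
```

```bash
python3 - 2>/dev/null <<'E'
from h import *
im,D,T,*_=report("w11")
i=cv2.imread("pics/top0.png"); D=np.load("pics/top0.npy")
hsv=cv2.cvtColor(i,cv2.COLOR_BGR2HSV); m=cv2.inRange(hsv,(0,120,40),(6,255,255))|cv2.inRange(hsv,(174,120,40),(180,255,255))
m[:, :425]=0; m[:,520:]=0; m[:200]=0; m[310:]=0
ys,xs=np.where(m>0); P=np.array([pt("top",x,y,D[y,x]) for x,y in zip(xs,ys)])
Q=P[P[:,2]>42]; r=cv2.minAreaRect(Q[:,:2].astype(np.float32)); print("bin rim",r,cv2.boxPoints(r).round(1).tolist())
E
```

```text
pos [513.4  68.3 173.7] F [ 0.7  0.9 -0.5] [0.0576 0.9983 0.0022 0.0063] w 34.7 t 16.5
tilt tool [33.19 -0.1 ] err 0.39 tool cap [  5.2   0.2 -33.5] mouth [-38.6   0.3  33.4]
pinframe mouth [22.2  1.9 92.8] cap [ 23.7   1.3 172.8] dir [ 0.019 -0.008  1.   ]
bin rim ((522.3948364257812, -219.7805938720703), (190.05332946777344, 494.2863464355469), 4.1556291580200195) [[409.70001220703125, 19.799999237060547], [445.5, -473.20001220703125], [635.0999755859375, -459.3999938964844], [599.2999877929688, 33.599998474121094]]
```

drive_tool --pt "0 0 0 -5.45 0.02" --pt "0 0 0 -5.45 0.02" --pt "0.0157 -0.0423 0 0 0.02" --pt "0.0157 -0.0423 0 0 0.02" --pt "0.0157 -0.0423 0 0 0.02" --pt "0.0157 -0.0423 0 0 0.02" --pt "0.0157 -0.0423 0 0 0.02" --pt "0.0157 -0.0423 0 0 0.02" --pt "0.0157 -0.0423 0 0 0.02" --pt "0.0157 -0.0423 0 0 0.02" --pt "0.0157 -0.0423 0 0 0.02" --pt "0.0157 -0.0423 0 0 0.02" --pt "0.0157 -0.0423 0 0 0.02" --pt "0 0 0.02 0 0.02" --pt "0 0 0 0 0.02" --pt "0 0 0 0 0.02"

```text
clock: 18.15
position: [371.3, -409.5, 147.6]
ee_rot: [-0.037, 0.999, 0.0, -0.0]
contact_force: [0.0, -0.0, 0.4]
gripper_width: 34.9
```

```bash
python3 - 2>/dev/null <<'E'
from h import *
im,D,T,*_=report("w12")
hsv=cv2.cvtColor(im,cv2.COLOR_BGR2HSV); m=cv2.inRange(hsv,(0,120,40),(6,255,255))|cv2.inRange(hsv,(174,120,40),(180,255,255))
n,l,st,ce=cv2.connectedComponentsWithStats(m); k=1+np.argmax(st[1:,4]); ys,xs=np.where(l==k)
P=np.array([pt("wrist",x,y,D[y,x],T) for x,y in zip(xs,ys) if D[y,x]>0]); Q=P[(P[:,2]>44)&(P[:,2]<58)]
print(st[k],len(Q),Q.min(0),Q.max(0))
for y in range(-470,-340,15):
    q=Q[np.abs(Q[:,1]-y)<4]; 
    if len(q): print(y,np.percentile(q[:,0],[1,5]).round(1))
E
```

```text
pos [ 371.3 -409.5  147.6] F [ 0.  -0.   0.4] [-3.660e-02  9.993e-01  2.000e-04 -5.000e-04] w 34.9 t 18.15
tilt tool [ 3.323e+01 -3.000e-02] err 0.44 tool cap [  5.7   1.8 -33.2] mouth [-38.2   1.8  33.7]
pinframe mouth [ -64.  -481.   120.4] cap [ -60.8 -489.4  199.9] dir [ 0.04  -0.105  0.994]
```

View pics/w12.png

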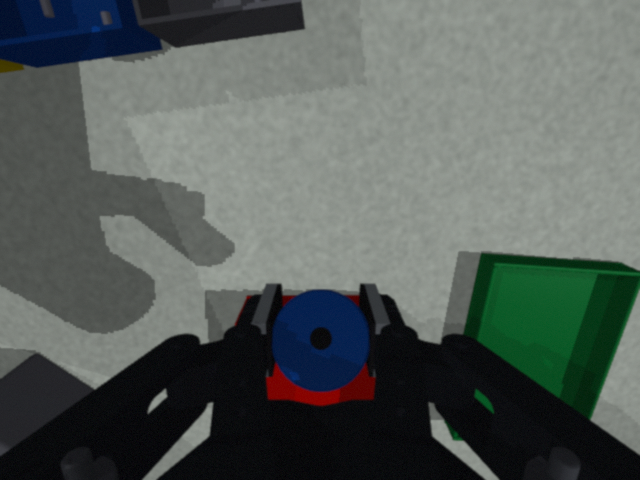

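The bin's near wall is at row ~295, under the sleeve. Descending on the robot side of it, then pushing +x.

drive_tool --pt "0 0 0.03 0 0.02" --pt "0 0 0.035 0 0.02" --pt "0 0 0.02 0 0.02" --pt "0 0 0.0065 0 0.02" --pt "0 0 0 0 0.02" --pt "-0.004 0 0 0 0.02" --pt "-0.004 0 0 0 0.02" --pt "-0.004 0 0 0 0.02" --pt "-0.004 0 0 0 0.02" --pt "-0.004 0 0 0 0.02" --pt "0 0 0 0 0.02"

```text
clock: 19.3
position: [387.2, -408.0, 56.7]
ee_rot: [-0.036, 0.999, 0.002, -0.004]
contact_force: [-11.0, -2.4, 6.3]
gripper_width: 34.9
```

drive_tool --pt "-0.003 0 0 0 0.02" --pt "-0.003 0 0 0 0.02" --pt "-0.003 0 0 0 0.02" --pt "-0.003 0 0 0 0.02" --pt "-0.003 0 0 0 0.02" --pt "-0.003 0 0 0 0.02" --pt "-0.003 0 0 0 0.02" --pt "-0.003 0 0 0 0.02" --pt "0 0 0 0 0.02"

```text
clock: 20.2
position: [405.2, -404.7, 55.6]
ee_rot: [-0.035, 0.999, 0.005, -0.01]
contact_force: [-20.5, -3.2, 7.6]
gripper_width: 35.2
```

```bash
python3 - 2>/dev/null <<'E'
from h import *
im,D,T,*_=report("w13")
E
```

```text
pos [ 405.2 -404.7   55.6] F [-20.5  -3.2   7.6] [-0.0354  0.9993  0.0046 -0.0103] w 35.2 t 20.2
tilt tool [16.56  0.21] err 0.33 tool cap [  2.7   0.8 -37. ] mouth [-20.1   0.5  39.7]
pinframe mouth [-108.4 -476.8   31.3] cap [ -81.2 -481.2  106.4] dir [ 0.34  -0.056  0.939]
```

View pics/w13.png

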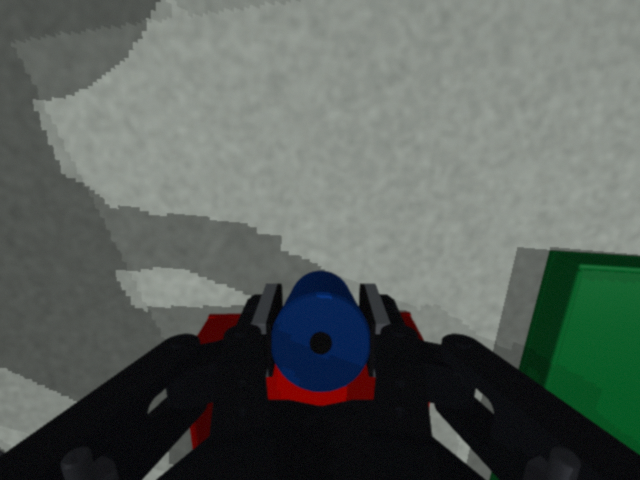

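drive_tool --pt "-0.003 0 0 0 0.02" --pt "-0.003 0 0 0 0.02" --pt "-0.003 0 0 0 0.02" --pt "-0.003 0 0 0 0.02" --pt "-0.003 0 0 0 0.02" --pt "0 0 0 0 0.02"

```text
clock: 20.85
position: [422.7, -403.8, 55.9]
ee_rot: [-0.036, 0.999, 0.004, -0.008]
contact_force: [-14.1, -0.9, 6.3]
gripper_width: 35.5
```

```bash
python3 - 2>/dev/null <<'E'
from h import *
im,D,T,*_=report("w14")
E
```

```text
pos [ 422.7 -403.8   55.9] F [-14.1  -0.9   6.3] [-0.0359  0.9993  0.0037 -0.0081] w 35.5 t 20.85
tilt tool [ 1.73 -0.03] err 0.23 tool cap [  1.4   0.7 -38.1] mouth [-1.   0.7 41.8]
pinframe mouth [-110.3 -477.2   30.9] cap [ -65.3 -478.1   97. ] dir [ 0.563 -0.011  0.826]
```

Lean is down to 1.7°. Backing off, lifting, and moving over the tray.

drive_tool --pt "0.01 0 0 0 0.02" --pt "0 0 -0.03 0 0.02" --pt "0 0 -0.04 0 0.02" --pt "-0.0127 0.0358 0 0 0.02" --pt "-0.0127 0.0358 0 0 0.02" --pt "-0.0127 0.0358 0 0 0.02" --pt "-0.0127 0.0358 0 0 0.02" --pt "-0.0127 0.0358 0 0 0.02" --pt "0 0 0 0 0.02" --pt "0 0 0 0 0.02"

```text
clock: 21.9
position: [471.6, -222.3, 126.9]
ee_rot: [-0.038, 0.999, -0.0, 0.001]
contact_force: [-0.1, 0.1, -0.2]
gripper_width: 34.9
```

```bash
python3 - 2>/dev/null <<'E'
from h import *
im,D,T,*_=report("w15")
E
```

```text
pos [ 471.6 -222.3  126.9] F [-0.1  0.1 -0.2] [-3.760e-02  9.993e-01 -2.000e-04  9.000e-04] w 34.9 t 21.9
tilt tool [ 2.51 -0.01] err 0.24 tool cap [  1.5   0.7 -38.1] mouth [-2.   0.7 41.8]
pinframe mouth [ -45.9 -291.2   72.6] cap [  -3.  -291.9  140.1] dir [ 0.536 -0.009  0.844]
```

View pics/w15.png

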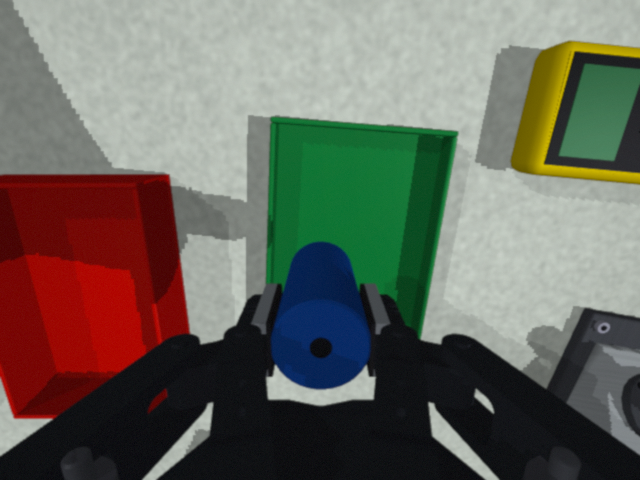

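The sleeve is over the tray at 2.5° lean, with the tray's left wall at column ~270, clear of it. Lowering.

drive_tool --pt "0 0 0.03 0 0.02" --pt "0 0 0.03 0 0.02" --pt "0 0 0.012 0 0.02" --pt "0 0 0.004 0 0.02" --pt "0 0 0.002 0 0.02" --pt "0 0 0 0 0.02"

```text
clock: 22.55
position: [471.4, -223.5, 49.2]
ee_rot: [-0.036, 0.999, -0.0, 0.001]
contact_force: [0.9, -0.3, -0.6]
gripper_width: 35.1
```

drive_tool --pt "0 0 0.002 0 0.02" --pt "0 0 0.002 0 0.02" --pt "0 0 0 0 0.02"

```text
clock: 22.85
position: [471.5, -223.2, 45.5]
ee_rot: [-0.037, 0.999, -0.0, 0.001]
contact_force: [0.0, -0.1, 4.1]
gripper_width: 35.3
```

Contact at z=45.5. A little more press to seat it flat, then release.

drive_tool --pt "0 0 0.0015 0 0.02" --pt "0 0 0.0015 0 0.02" --pt "0 0 0 0 0.02"

```text
clock: 23.15
position: [472.1, -223.2, 45.1]
ee_rot: [-0.037, 0.999, -0.001, 0.001]
contact_force: [-3.2, 3.9, 21.5]
gripper_width: 35.4
```

drive_tool --pt "0 0 -0.002 0 0.05" --pt "0 0 0 0 0.05" --pt "0 0 0 0 0.06" --pt "0 0 0 0 0.06" --pt "0 0 0 0 0.06" --pt "0 0 -0.02 0 0.06" --pt "0 0 -0.04 0 0.06" --pt "0 0 -0.05 0 0.06" --pt "0 0 -0.02 0 0.06" --pt "0 0 0 0 0.06"

```text
clock: 24.15
position: [472.7, -223.6, 177.1]
ee_rot: [-0.037, 0.999, -0.001, 0.004]
contact_force: [-0.2, 0.2, -0.3]
gripper_width: 59.8
```

```bash
python3 - 2>/dev/null <<'E'
from h import *
print(arm.read_state()["position"])
im,D,T=snap("w16")
hsv=cv2.cvtColor(im,cv2.COLOR_BGR2HSV); m=cv2.inRange(hsv,(105,110,25),(128,255,255))
n,l,st,ce=cv2.connectedComponentsWithStats(m); k=1+np.argmax(st[1:,4]); ys,xs=np.where(l==k); print(st[k])
P=np.array([pt("wrist",x,y,D[y,x],T) for x,y in zip(xs,ys) if D[y,x]>0]); Q=P[P[:,2]>np.percentile(P[:,2],95)-6]; print(np.percentile(P[:,2],[5,95]),Q.mean(0))
A=np.c_[Q[:,:2],np.ones(len(Q))]; print("cap slope",np.linalg.lstsq(A,Q[:,2],rcond=None)[0][:2])
E
```

```text
[ 472.7399304  -223.60356051  177.09434935]
[ 298  199   47   64 2359]
[28.37459332 83.97208695] [ 472.47586211 -222.61761352   82.86608132]
cap slope [0.01722364 0.00400362]
```

View pics/w16.png

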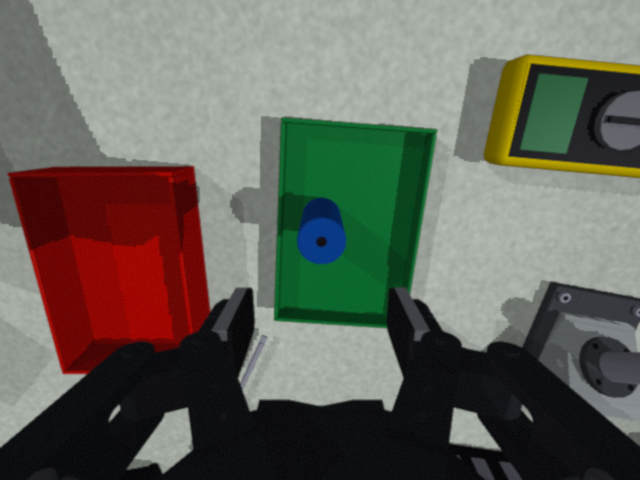

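Sleeve A stands in the tray, with its cap at (321,240), level to about 1° and at height 84 mm. On to sleeve B.

drive_tool --pt "0 0 0 5.45 0.06" --pt "0 0 0 5.45 0.07" --pt "0.0008 0.0416 0 0 0.07" --pt "0.0008 0.0416 0 0 0.07" --pt "0.0008 0.0416 0 0 0.07" --pt "0.0008 0.0416 0 0 0.07" --pt "0.0008 0.0416 0 0 0.07" --pt "0.0008 0.0416 0 0 0.07" --pt "0.0008 0.0416 0 0 0.07" --pt "0.0008 0.0416 0 0 0.07" --pt "0.0008 0.0416 0 0 0.07" --pt "0.0008 0.0416 0 0 0.07" --pt "0.0008 0.0416 0 0 0.07" --pt "0.0008 0.0416 0 0 0.07" --pt "0.0008 0.0416 0 0 0.07" --pt "0.0008 0.0416 0 0 0.07" --pt "0 0 0.03 0 0.07" --pt "0 0 0 0 0.07" --pt "0 0 0 0 0.07"

```text
clock: 26.1
position: [526.8, 355.4, 141.3]
ee_rot: [0.059, 0.998, -0.002, -0.002]
contact_force: [0.1, 0.1, 0.9]
gripper_width: 70.2
```

```bash
python3 - 2>/dev/null <<'E'
from h import *
s=arm.read_state(); print(s["position"],s["joints"].round(2) if hasattr(s["joints"],'round') else s["joints"])
im,D,T=snap("w17")
hsv=cv2.cvtColor(im,cv2.COLOR_BGR2HSV); m=cv2.inRange(hsv,(105,110,25),(128,255,255))
n,l,st,ce=cv2.connectedComponentsWithStats(m)
for k in range(1,n):
    if st[k,4]>300:
        ys,xs=np.where(l==k); P=np.array([pt("wrist",x,y,D[y,x],T) for x,y in zip(xs,ys) if D[y,x]>0]); Q=P[P[:,2]>76]; print(st[k],Q.mean(0) if len(Q) else 0)
E
```

```text
[526.77559909 355.40968666 141.25740083] [ 0.85  0.48 -0.08  0.   -1.02 -2.54]
[ 297  209   55   76 3176] [528.68336489 357.78403515  78.92418528]
```

View pics/w17.png

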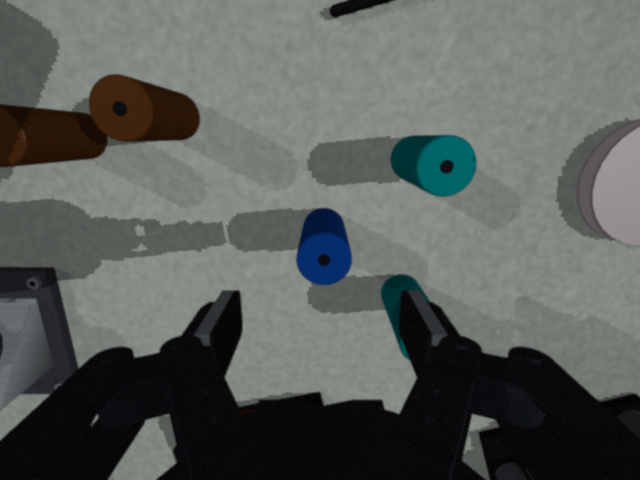

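B is at (324,250). Turquoise look-alikes at (433,165) and (410,310) stay outside the finger paths. Descending and grasping.

drive_tool --pt "-0.0017 0.0018 0.025 0 0.07" --pt "0 0 0.035 0 0.07" --pt "0 0 0.025 0 0.07" --pt "0 0 0.014 0 0.07" --pt "0 0 0 0 0.07" --pt "0 0 0 0 0.07"

```text
clock: 26.75
position: [530.5, 358.6, 46.0]
ee_rot: [0.059, 0.998, 0.001, 0.001]
contact_force: [-0.4, -0.1, 0.5]
gripper_width: 70.1
```

drive_tool --pt "0 0 0 0 0.02" --pt "0 0 0 0 0.02" --pt "0 0 0 0 0.02" --pt "0 0 0 0 0.02" --pt "0 0 0 0 0.02" --pt "0 0 0 0 0.02" --pt "0 0 -0.015 0 0.02" --pt "0 0 -0.035 0 0.02" --pt "0 0 -0.045 0 0.02" --pt "0 0 -0.03 0 0.02" --pt "0 0 0 0 0.02"

```text
clock: 27.85
position: [531.8, 360.3, 175.4]
ee_rot: [0.058, 0.998, 0.004, 0.004]
contact_force: [-0.6, 0.2, -0.6]
gripper_width: 35.0
```

```bash
python3 - 2>/dev/null <<'E'
from h import *
report("w18")
E
```

```text
pos [531.8 360.3 175.4] F [-0.6  0.2 -0.6] [0.0582 0.9983 0.0041 0.004 ] w 35.0 t 27.85
tilt tool [0.06 1.18] err 0.24 tool cap [  0.2   0.9 -33.1] mouth [ 0.1 -0.8 46.9]
pinframe mouth [-30.  293.  114.4] cap [ 15.3 293.9 180.3] dir [0.566 0.012 0.824]
```

View pics/w18.png

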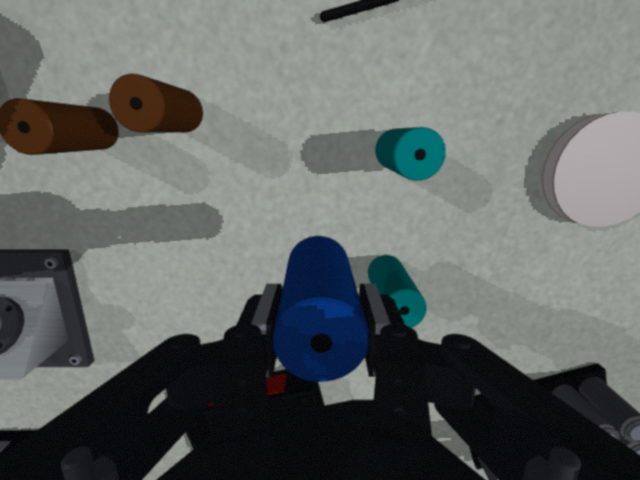

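Sleeve B is held, with its dot at (321,343), the tube vertical and the mouth 47 mm below the TCP. Same procedure at the tray's far wall.

drive_tool --pt "0 0 0 -6.3 0.02" --pt "-0.0057 -0.04 0 0 0.02" --pt "-0.0057 -0.04 0 0 0.02" --pt "-0.0057 -0.04 0 0 0.02" --pt "-0.0057 -0.04 0 0 0.02" --pt "-0.0057 -0.04 0 0 0.02" --pt "-0.0057 -0.04 0 0 0.02" --pt "-0.0057 -0.04 0 0 0.02" --pt "-0.0057 -0.04 0 0 0.02" --pt "-0.0057 -0.04 0 0 0.02" --pt "-0.0057 -0.04 0 0 0.02" --pt "-0.0057 -0.04 0 0 0.02" --pt "-0.0057 -0.04 0 0 0.02" --pt "-0.0057 -0.04 0 0 0.02" --pt "0 0 0 0 0.02" --pt "0 0 0 0 0.02"

```text
clock: 29.5
position: [598.7, -163.0, 167.3]
ee_rot: [0.005, 1.0, 0.0, -0.002]
contact_force: [-0.6, 1.1, -1.1]
gripper_width: 35.7
```

```bash
python3 - 2>/dev/null <<'E'
from h import *
report("w19")
E
```

```text
pos [ 598.7 -163.   167.3] F [-0.6  1.1 -1.1] [ 4.8e-03  1.0e+00  4.0e-04 -1.8e-03] w 35.7 t 29.5
tilt tool [-0.17  1.18] err 0.22 tool cap [  0.1   0.9 -33.1] mouth [ 0.3 -0.7 46.9]
pinframe mouth [  70.1 -219.    34.5] cap [ 116.2 -217.4   99.8] dir [0.577 0.02  0.816]
```

View pics/w19.png

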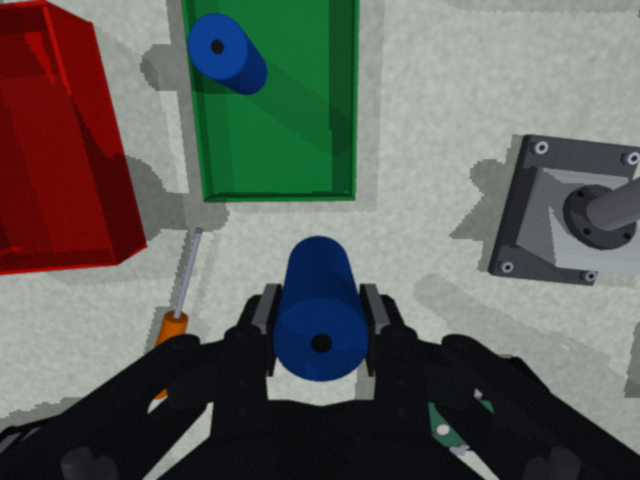

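drive_tool --pt "-0.006 0 0.03 0 0.02" --pt "0 0 0.035 0 0.02" --pt "0 0 0.03 0 0.02" --pt "0 0 0.015 0 0.02" --pt "0 0 0.006 0 0.02" --pt "0 0 0 0 0.02" --pt "0 0 0 0 0.02"

```text
clock: 30.25
position: [606.7, -161.7, 54.5]
ee_rot: [0.003, 1.0, -0.0, 0.001]
contact_force: [0.1, -0.2, -1.1]
gripper_width: 35.0
```

drive_tool --pt "0.004 0 0 0 0.02" --pt "0.004 0 0 0 0.02" --pt "0.003 0 0 0 0.02" --pt "0.003 0 0 0 0.02" --pt "0.003 0 0 0 0.02" --pt "0.003 0 0 0 0.02" --pt "0.003 0 0 0 0.02" --pt "0.003 0 0 0 0.02" --pt "0.003 0 0 0 0.02" --pt "0 0 0 0 0.02"

```text
clock: 31.25
position: [585.0, -163.2, 57.2]
ee_rot: [0.002, 1.0, -0.001, 0.01]
contact_force: [10.9, -3.6, 0.1]
gripper_width: 35.0
```

```bash
python3 - 2>/dev/null <<'E'
from h import *
report("w20")
E
```

```text
pos [ 585.  -163.2   57.2] F [10.9 -3.6  0.1] [ 0.0023  0.9999 -0.0014  0.0099] w 35.0 t 31.25
tilt tool [9.93 0.43] err 0.26 tool cap [  0.9   0.8 -32.9] mouth [-12.9   0.2  45.9]
pinframe mouth [   8.  -218.6  -55. ] cap [  40.5 -219.5   18.1] dir [ 0.406 -0.012  0.914]
```

drive_tool --pt "0.0025 0 0 0 0.02" --pt "0.0025 0 0 0 0.02" --pt "0.0025 0 0 0 0.02" --pt "0.0025 0 0 0 0.02" --pt "0.0025 0 0 0 0.02" --pt "0.0025 0 0 0 0.02" --pt "0.0025 0 0 0 0.02" --pt "0.0025 0 0 0 0.02" --pt "0.0025 0 0 0 0.02" --pt "0 0 0 0 0.02"

```text
clock: 32.3
position: [561.5, -162.6, 57.0]
ee_rot: [0.003, 1.0, -0.001, 0.009]
contact_force: [7.6, -1.2, 1.9]
gripper_width: 34.9
```

```bash
python3 - 2>/dev/null <<'E'
from h import *
report("w21")
E
```

```text
pos [ 561.5 -162.6   57. ] F [ 7.6 -1.2  1.9] [ 0.0026  1.     -0.001   0.0087] w 34.9 t 32.3
tilt tool [31.  0.] err 0.41 tool cap [  7.1   0.3 -29. ] mouth [-34.1   0.3  39.5]
pinframe mouth [   9.7 -218.1  -48.3] cap [  14.1 -222.8   31.5] dir [ 0.055 -0.058  0.997]
```

drive_tool --pt "0.0025 0 0 0 0.02" --pt "0.003 0 0 0 0.02" --pt "0 0 0 0 0.02" --pt "-0.005 0 -0.005 0 0.02" --pt "0 0 -0.02 0 0.02" --pt "0 0 -0.03 0 0.02" --pt "0 0 -0.03 0 0.02" --pt "0 0 -0.025 0 0.02" --pt "0 0 0 0 0.02" --pt "0 0 0 0 0.02"

```text
clock: 33.35
position: [552.8, -161.9, 163.5]
ee_rot: [0.004, 1.0, 0.0, -0.0]
contact_force: [-0.5, -0.5, -1.8]
gripper_width: 34.9
```

```bash
python3 - 2>/dev/null <<'E'
from h import *
report("w22")
E
```

```text
pos [ 552.8 -161.9  163.5] F [-0.5 -0.5 -1.8] [ 4.e-03  1.e+00  3.e-04 -4.e-04] w 34.9 t 33.35
tilt tool [203.4 -61.3] err 1.14 tool cap [ -6.7   2.2 -17.8] mouth [25.1 72.4  3.8]
pinframe mouth [  28.5 -153.5  111.5] cap [  73.1 -219.7  106.6] dir [ 0.557 -0.828 -0.062]
```

The fit picked up other blue pixels, probably sleeve A in the tray. I'll refit the same picture with a tighter box.

```bash
python3 - 2>/dev/null <<'E'
from h import *
im=cv2.imread("pics/w22.png"); D=np.load("pics/w22.npy")
P,_=sleeve_axis(im,D,None,(255,270,390,440))
for r in fit(P[::7]): print(np.round(r,2))
E
```

```text
[ 0.56  0.   -0.83]
[  4.48   0.25 -30.36]
[-4.034e+01  1.000e-02  3.590e+01]
[34.08  0.17]
0.39
13.72
```

View pics/w22.png

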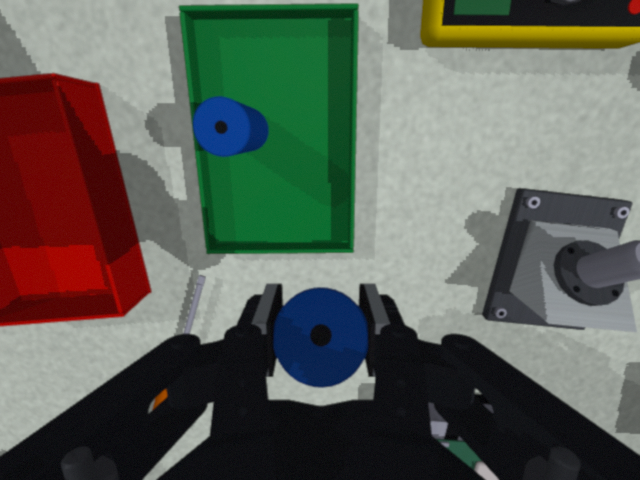

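The lean is 34.1°. Using A's home pose as the reference, B's pre-entry TCP is (501.5, 67.9, 147.6).

drive_tool --pt "0 0 0 6.2 0.02" --pt "0.013 0.037 0 0 0.02" --pt "0.013 0.037 0 0 0.02" --pt "0.013 0.037 0 0 0.02" --pt "0.013 0.037 0 0 0.02" --pt "0.013 0.037 0 0 0.02" --pt "0.013 0.037 0 0 0.02" --pt "0 0 0.008 0 0.02" --pt "0 0 0.008 0 0.02" --pt "0 0 0 0 0.02" --pt "0 0 0 0 0.02"

```text
clock: 34.5
position: [501.6, 66.3, 146.5]
ee_rot: [0.059, 0.998, -0.001, -0.001]
contact_force: [-0.3, -0.0, 0.1]
gripper_width: 35.0
```

```bash
python3 - 2>/dev/null <<'E'
from h import *
im,D,T,*_=report("w23",(255,270,390,440))
i2,_=arm.get_image("scene"); cv2.imwrite("pics/s23.png",cv2.resize(i2[190:310,270:430],None,fx=4.5,fy=4.5,interpolation=cv2.INTER_CUBIC))
E
```

```text
pos [501.6  66.3 146.5] F [-0.3 -0.   0.1] [ 5.860e-02  9.983e-01 -6.000e-04 -1.000e-03] w 35.0 t 34.5
tilt tool [33.9   0.09] err 0.42 tool cap [  9.2   1.3 -27.2] mouth [-35.4   1.2  39.2]
pinframe mouth [-9.4 -1.  74.1] cap [ -7.7  -0.8 154. ] dir [0.021 0.002 1.   ]
```

View pics/s23.png

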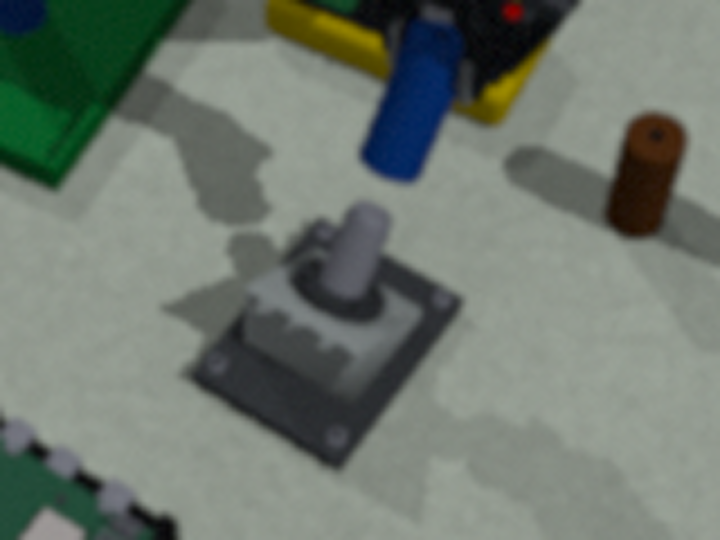

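The fit's lateral part is unreliable when only the cap is visible. The cap ellipse centre plus depth is more robust, so I'll compare it for A and B.

```bash
cat >> h.py <<'E'
def capc(tag,box=(255,270,390,440)):
    im=cv2.imread(f"pics/{tag}.png"); D=np.load(f"pics/{tag}.npy"); T=np.load(f"pics/{tag}T.npy")
    hsv=cv2.cvtColor(im,cv2.COLOR_BGR2HSV); m=cv2.inRange(hsv,(105,110,25),(128,255,255)); q=np.zeros_like(m); x0,y0,x1,y1=box; q[y0:y1,x0:x1]=m[y0:y1,x0:x1]
    cs,_=cv2.findContours(q,cv2.RETR_EXTERNAL,cv2.CHAIN_APPROX_NONE); c=max(cs,key=cv2.contourArea); e=cv2.fitEllipse(c)
    f=np.zeros_like(q); cv2.drawContours(f,[c],-1,255,-1); f=cv2.erode(f,np.ones((9,9)))
    ys,xs=np.where((f>0)&(D>0)); P=np.array([pt("wrist",x,y,D[y,x],np.eye(4)) for x,y in zip(xs,ys)])
    # dot
    g=cv2.cvtColor(im,cv2.COLOR_BGR2GRAY); dm=((g<35)&(f>0)).astype(np.uint8); n,l,st,ce=cv2.connectedComponentsWithStats(dm); k=1+np.argmax(st[1:,4]); du=ce[k]
    A=np.c_[P[:,:2],np.ones(len(P))]; co=np.linalg.lstsq(A,P[:,2],rcond=None)[0]; nrm=np.array([co[0],co[1],-1]); nrm/=np.linalg.norm(nrm)
    o,d=ray("wrist",*du,np.eye(4)); t=(co[0]*o[0]+co[1]*o[1]+co[2]-o[2])/(d[2]-co[0]*d[0]-co[1]*d[1]); cap=o+t*d; mouth=cap-80*nrm
    B=np.array([EX,EY,AX]); W=lambda p:B@(T[:3,:3]@p+T[:3,3]-O)
    print(tag,"dot",du.round(1),"ell",np.round(e[0],1),"cap",cap.round(1),"mouth",mouth.round(1),"tilt",np.degrees(np.arcsin(nrm[0])).round(1),np.degrees(np.arcsin(nrm[1])).round(1),"pin: mouth",W(mouth).round(1),"cap",W(cap).round(1))
    return cap,mouth,nrm
E
python3 - <<'E'
from h import *
for t in("w6","w7","w8","w9","w10","w11","w22","w23"): capc(t)
E
```

```text
w6 dot [314.  354.6] ell [320.3 339.5] cap [ -1.5  -1.6 -38. ] mouth [-45.7  -1.7  28.7] tilt 33.5 0.0 pin: mouth [  79.4 -217.1   47.2] cap [  81.7 -222.2  127. ]
w7 dot [319.8 343.3] ell [320.3 339.4] cap [  1.7   0.5 -35.9] mouth [-42.6   0.4  30.7] tilt 33.6 0.0 pin: mouth [ 3.6 -2.  73.4] cap [  5.7  -1.9 153.3]
w8 dot [319.9 343. ] ell [320.3 339.5] cap [  1.8   0.5 -35.8] mouth [-42.    0.4  31.1] tilt 33.2 0.0 pin: mouth [ 2.9  0.5 44.1] cap [  5.6   0.5 124. ]
w9 dot [319.7 344. ] ell [320.3 339.9] cap [  1.5   0.4 -36. ] mouth [-41.3   0.4  31.6] tilt 32.3 0.0 pin: mouth [ 0.4 -0.6  4.4] cap [ 4.4 -0.5 84.3]
w10 dot [319.7 343.6] ell [320.3 339.6] cap [  1.7   0.4 -36. ] mouth [-41.8   0.5  31.2] tilt 32.9 -0.1 pin: mouth [ 0.3 -0.4 -0.6] cap [ 3.6 -0.5 79.3]
w11 dot [319.7 343.4] ell [320.3 339.3] cap [  1.6   0.4 -35.9] mouth [-42.    0.4  31.2] tilt 33.1 0.0 pin: mouth [26.3  1.9 92.7] cap [ 28.    1.5 172.7]
w22 dot [312.8 350. ] ell [320.4 336.8] cap [ -1.9  -2.1 -34.7] mouth [-46.5  -2.4  31.7] tilt 33.9 0.2 pin: mouth [  77.5 -219.9   43.1] cap [  79.4 -224.6  122.9]
w23 dot [319.7 340.4] ell [320.3 336.7] cap [  0.9   0.4 -32.8] mouth [-43.7   0.2  33.6] tilt 33.9 0.1 pin: mouth [ 0.6 -1.9 73.9] cap [  2.3  -1.7 153.9]
```

Judged the same way, B's mouth is at x=0.6, y=−1.9 mm in the pin frame (A home: 0.3, −0.4). Correcting y by +1.3 mm and advancing as before.

drive_tool --pt "0 0.0013 0 0 0.02" --pt "-0.0034 0 0.0048 0 0.02" --pt "-0.0034 0 0.0048 0 0.02" --pt "-0.0034 0 0.0048 0 0.02" --pt "-0.0034 0 0.0048 0 0.02" --pt "-0.0017 0 0.0025 0 0.02" --pt "-0.0017 0 0.0025 0 0.02" --pt "0 0 0 0 0.02"

```text
clock: 35.4
position: [518.9, 66.8, 122.7]
ee_rot: [0.058, 0.998, -0.0, -0.0]
contact_force: [0.2, 0.2, -1.0]
gripper_width: 34.8
```

drive_tool --pt "-0.0017 0 0.0025 0 0.02" --pt "-0.0017 0 0.0025 0 0.02" --pt "-0.0017 0 0.0025 0 0.02" --pt "0 0 0 0 0.02"

```text
clock: 35.8
position: [524.0, 66.1, 115.3]
ee_rot: [0.058, 0.998, -0.0, -0.0]
contact_force: [1.0, -1.1, -1.2]
gripper_width: 34.5
```

drive_tool --pt "-0.0017 0 0.0025 0 0.02" --pt "-0.0017 0 0.0025 0 0.02" --pt "0 0 0 0 0.02"

```text
clock: 36.1
position: [527.4, 65.6, 110.3]
ee_rot: [0.058, 0.998, -0.0, -0.0]
contact_force: [-0.2, -1.8, -2.4]
gripper_width: 34.7
```

drive_tool --pt "-0.0017 -0.0003 0.0025 0 0.02" --pt "0 0 0 0 0.02"

```text
clock: 36.3
position: [529.2, 65.4, 107.9]
ee_rot: [0.058, 0.998, -0.0, -0.0]
contact_force: [0.3, -1.7, -2.3]
gripper_width: 34.7
```

drive_tool --pt "-0.0017 -0.0003 0.0025 0 0.02" --pt "0 0 0 0 0.02"

```text
clock: 36.5
position: [531.0, 65.1, 105.4]
ee_rot: [0.058, 0.998, 0.0, 0.0]
contact_force: [1.0, -0.6, -0.6]
gripper_width: 34.8
```

drive_tool --pt "-0.0017 0 0.0025 0 0.02" --pt "0 0 0 0 0.02"

```text
clock: 36.7
position: [532.6, 64.8, 102.9]
ee_rot: [0.058, 0.998, 0.0, 0.0]
contact_force: [-0.2, -0.2, -1.3]
gripper_width: 34.8
```

drive_tool --pt "-0.0017 0 0.0025 0 0.02" --pt "0 0 0 0 0.02"

```text
clock: 36.9
position: [534.3, 64.6, 100.4]
ee_rot: [0.058, 0.998, 0.0, 0.0]
contact_force: [0.7, 0.2, -1.4]
gripper_width: 34.9
```

drive_tool --pt "-0.0017 0 0.0025 0 0.02" --pt "0 0 0 0 0.02"

```text
clock: 37.1
position: [536.0, 64.4, 97.9]
ee_rot: [0.058, 0.998, 0.0, 0.0]
contact_force: [-0.1, -0.3, -1.1]
gripper_width: 35.1
```

drive_tool --pt "-0.0017 0 0.0025 0 0.02" --pt "0 0 0 0 0.02"

```text
clock: 37.3
position: [537.7, 64.2, 95.4]
ee_rot: [0.058, 0.998, 0.0, 0.0]
contact_force: [0.2, 0.1, -1.7]
gripper_width: 34.8
```

drive_tool --pt "-0.0017 0 0.0025 0 0.02" --pt "0 0 0 0 0.02"

```text
clock: 37.5
position: [539.3, 63.9, 92.9]
ee_rot: [0.058, 0.998, 0.0, 0.0]
contact_force: [0.0, -0.5, -1.7]
gripper_width: 35.0
```

drive_tool --pt "-0.0012 0 0.0016 0 0.02" --pt "0 0 0 0 0.02"

```text
clock: 37.7
position: [540.5, 63.8, 91.4]
ee_rot: [0.058, 0.998, -0.0, -0.0]
contact_force: [-0.4, 0.5, -0.5]
gripper_width: 35.3
```

drive_tool --pt "-0.0012 0 0.0016 0 0.02" --pt "0 0 0 0 0.02"

```text
clock: 37.9
position: [541.6, 63.7, 89.9]
ee_rot: [0.058, 0.998, 0.0, -0.0]
contact_force: [-0.2, 0.1, -0.5]
gripper_width: 34.8
```

drive_tool --pt "-0.0012 0 0.0016 0 0.02" --pt "0 0 0 0 0.02"

```text
clock: 38.1
position: [542.8, 63.5, 88.2]
ee_rot: [0.058, 0.998, -0.0, -0.0]
contact_force: [-0.4, -0.4, -1.9]
gripper_width: 34.5
```

```bash
python3 - 2>/dev/null <<'E'
from h import *
snap("w24"); capc("w24"); print(arm.read_state()["contact_force"])
E
```

```text
w24 dot [320.1 340. ] ell [320.3 336.9] cap [  1.    0.6 -32.8] mouth [-43.3   0.5  33.9] tilt 33.6 0.1 pin: mouth [0.4 0.6 2.5] cap [ 2.5  0.5 82.5]
[ 0.11168168 -1.37822816 -1.32422254]
```

drive_tool --pt "-0.0009 0 0.0012 0 0.02" --pt "0 0 0 0 0.02"

```text
clock: 38.35
position: [543.6, 63.4, 87.0]
ee_rot: [0.058, 0.998, -0.0, -0.0]
contact_force: [0.2, -0.8, -0.5]
gripper_width: 34.9
```

drive_tool --pt "-0.0009 0 0.0012 0 0.02" --pt "0 0 0 0 0.02"

```text
clock: 38.55
position: [544.5, 63.3, 85.8]
ee_rot: [0.058, 0.998, -0.0, -0.0]
contact_force: [0.0, -0.9, -1.8]
gripper_width: 35.0
```

drive_tool --pt "-0.0009 0 0.0012 0 0.02" --pt "0 0 0 0 0.02"

```text
clock: 38.75
position: [544.5, 63.2, 85.5]
ee_rot: [0.058, 0.998, -0.0, -0.001]
contact_force: [-4.8, 1.0, 4.9]
gripper_width: 34.6
```

drive_tool --pt "-0.0009 0 0.0012 0 0.02" --pt "0 0 0 0 0.02" --pt "0 0 0 0 0.02"

```text
clock: 39.05
position: [544.4, 63.2, 85.2]
ee_rot: [0.057, 0.998, -0.0, -0.002]
contact_force: [-10.6, 1.3, 12.8]
gripper_width: 34.8
```

```bash
python3 - 2>/dev/null <<'E'
from h import *
snap("w25"); capc("w25"); capc("w10"); print(arm.read_state()["contact_force"])
i2,d2=arm.get_image("scene"); cv2.imwrite("pics/s25.png",cv2.resize(i2[225:285,305:385],None,fx=9,fy=9,interpolation=cv2.INTER_CUBIC))
E
```

```text
w25 dot [320.1 340. ] ell [320.3 336.7] cap [  1.    0.5 -32.9] mouth [-43.8   0.4  33.4] tilt 34.1 0.1 pin: mouth [ 0.6  0.3 -0.8] cap [ 2.2  0.4 79.2]
w10 dot [319.7 343.6] ell [320.3 339.6] cap [  1.7   0.4 -36. ] mouth [-41.8   0.5  31.2] tilt 32.9 -0.1 pin: mouth [ 0.3 -0.4 -0.6] cap [ 3.6 -0.5 79.3]
[-10.26962158   1.91893773  12.65292259]
```

View pics/s25.png

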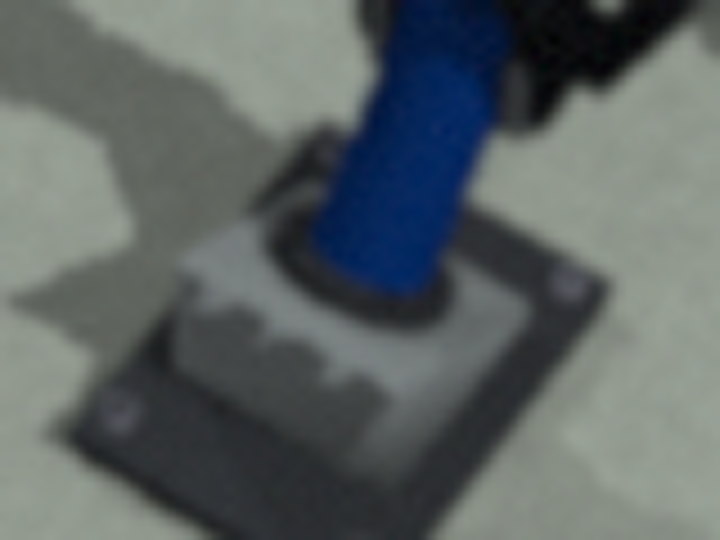

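B stops at the same depth as A: −0.8 mm against −0.6 mm in the pin frame, and the scene crops look identical with the mouth on the flange. So B is sound too. Withdrawing, then to the bin wall to stand it up again.

drive_tool --pt "0.0023 0 -0.0033 0 0.02" --pt "0.0057 0 -0.0082 0 0.02" --pt "0.0086 0 -0.0123 0 0.02" --pt "0.0086 0 -0.0123 0 0.02" --pt "0.0086 0 -0.0123 0 0.02" --pt "0.0057 0 -0.0082 0 0.02" --pt "0 0 -0.03 0 0.02" --pt "0 0 0 -5.45 0.02" --pt "0 0 0 -5.45 0.02" --pt "0 0 0 0 0.02"

```text
clock: 40.15
position: [506.9, 67.8, 171.0]
ee_rot: [-0.037, 0.999, 0.0, 0.001]
contact_force: [0.1, 0.6, -0.6]
gripper_width: 34.7
```

drive_tool --pt "0.0157 -0.0423 0 0 0.02" --pt "0.0157 -0.0423 0 0 0.02" --pt "0.0157 -0.0423 0 0 0.02" --pt "0.0157 -0.0423 0 0 0.02" --pt "0.0157 -0.0423 0 0 0.02" --pt "0.0157 -0.0423 0 0 0.02" --pt "0.0157 -0.0423 0 0 0.02" --pt "0.0157 -0.0423 0 0 0.02" --pt "0.0157 -0.0423 0 0 0.02" --pt "0.0157 -0.0423 0 0 0.02" --pt "0.0157 -0.0423 0 0 0.02" --pt "0 0 0.02 0 0.02" --pt "0 0 0 0 0.02" --pt "0 0 0 0 0.02"

```text
clock: 41.55
position: [369.3, -408.9, 150.1]
ee_rot: [-0.037, 0.999, 0.0, -0.001]
contact_force: [-0.5, -0.5, 0.0]
gripper_width: 34.9
```

```bash
python3 - 2>/dev/null <<'E'
from h import *
snap("w26"); capc("w26"); print(arm.read_state()["position"])
E
```

```text
w26 dot [320.4 337. ] ell [320.4 337.1] cap [  1.8   0.7 -32.2] mouth [-42.6   0.6  34.3] tilt 33.8 0.1 pin: mouth [ -60.9 -480.9  120.4] cap [ -58.4 -489.4  200. ]
[ 369.95723322 -408.86598373  150.80944619]
```

View pics/w26.png

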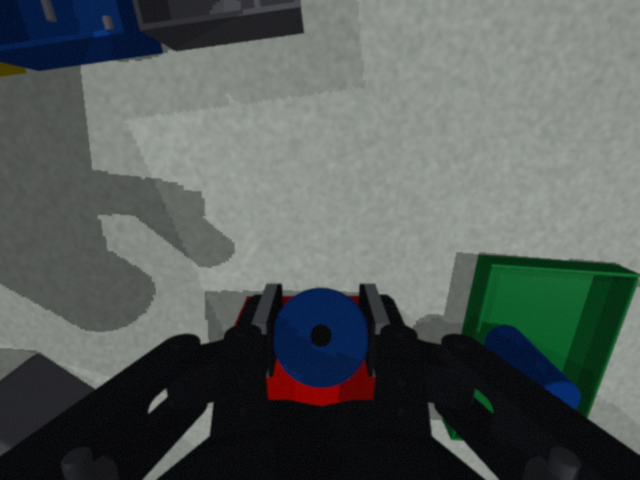

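drive_tool --pt "0 0 0.03 0 0.02" --pt "0 0 0.035 0 0.02" --pt "0 0 0.02 0 0.02" --pt "0 0 0.007 0 0.02" --pt "0 0 0 0 0.02" --pt "-0.004 0 0 0 0.02" --pt "-0.004 0 0 0 0.02" --pt "-0.003 0 0 0 0.02" --pt "-0.003 0 0 0 0.02" --pt "-0.003 0 0 0 0.02" --pt "-0.003 0 0 0 0.02" --pt "-0.003 0 0 0 0.02" --pt "-0.003 0 0 0 0.02" --pt "-0.003 0 0 0 0.02" --pt "-0.003 0 0 0 0.02" --pt "-0.003 0 0 0 0.02" --pt "-0.003 0 0 0 0.02" --pt "-0.003 0 0 0 0.02" --pt "0 0 0 0 0.02"

```text
clock: 43.5
position: [401.8, -404.1, 57.0]
ee_rot: [-0.036, 0.999, 0.004, -0.009]
contact_force: [-15.3, -2.2, 4.2]
gripper_width: 35.0
```

drive_tool --pt "-0.003 0 0 0 0.02" --pt "-0.003 0 0 0 0.02" --pt "-0.003 0 0 0 0.02" --pt "-0.003 0 0 0 0.02" --pt "0 0 0 0 0.02"

```text
clock: 44.0
position: [415.4, -403.4, 57.1]
ee_rot: [-0.037, 0.999, 0.004, -0.007]
contact_force: [-12.0, -1.0, 3.8]
gripper_width: 35.2
```

```bash
python3 - 2>/dev/null <<'E'
from h import *
report("w27",(230,200,410,440))
E
```

```text
pos [ 415.4 -403.4   57.1] F [-12.   -1.    3.8] [-0.0367  0.9993  0.0037 -0.0074] w 35.2 t 44.0
tilt tool [ 8.67 -0.04] err 0.25 tool cap [  3.4   0.7 -34.4] mouth [-8.7  0.8 44.7]
pinframe mouth [-111.1 -476.1   29.2] cap [ -74.3 -478.9  100.2] dir [ 0.46  -0.034  0.887]
```

drive_tool --pt "-0.003 0 0 0 0.02" --pt "-0.0025 0 0 0 0.02" --pt "-0.0015 0 0 0 0.02" --pt "0 0 0 0 0.02"

```text
clock: 44.45
position: [421.7, -403.0, 57.2]
ee_rot: [-0.037, 0.999, 0.004, -0.008]
contact_force: [-13.6, -0.5, 6.1]
gripper_width: 35.0
```

```bash
python3 - 2>/dev/null <<'E'
from h import *
report("w28",(230,200,410,440))
E
```

```text
pos [ 421.7 -403.    57.2] F [-13.6  -0.5   6.1] [-0.0368  0.9993  0.0038 -0.0083] w 35.0 t 44.45
tilt tool [3.92 0.05] err 0.23 tool cap [  3.2   0.8 -34.7] mouth [-2.3  0.7 45.1]
pinframe mouth [-111.3 -476.3   29.3] cap [ -68.8 -477.6   97. ] dir [ 0.532 -0.017  0.847]
```

drive_tool --pt "-0.003 0 0 0 0.02" --pt "0 0 0 0 0.02" --pt "0.01 0 0 0 0.02" --pt "0 0 -0.03 0 0.02" --pt "0 0 -0.05 0 0.02" --pt "0 0 -0.015 0 0.02" --pt "-0.0204 0.0343 0 0 0.02" --pt "-0.0204 0.0343 0 0 0.02" --pt "-0.0204 0.0343 0 0 0.02" --pt "-0.0204 0.0343 0 0 0.02" --pt "-0.0204 0.0343 0 0 0.02" --pt "-0.0204 0.0343 0 0 0.02" --pt "0 0 0 0 0.02" --pt "0 0 0 0 0.02"

```text
clock: 45.9
position: [529.9, -189.9, 153.3]
ee_rot: [-0.038, 0.999, 0.0, 0.001]
contact_force: [-0.4, 0.4, -0.3]
gripper_width: 34.9
```

```bash
python3 - 2>/dev/null <<'E'
from h import *
report("w29",(250,230,390,400))
E
```

```text
pos [ 529.9 -189.9  153.3] F [-0.4  0.4 -0.3] [-3.840e-02  9.993e-01  0.000e+00  6.000e-04] w 34.9 t 45.9
tilt tool [1.13 0.07] err 0.22 tool cap [  3.1   0.8 -35. ] mouth [ 1.5  0.7 45. ]
pinframe mouth [   8.8 -252.9   62.6] cap [  53.3 -253.1  129. ] dir [ 0.556 -0.003  0.831]
```

View pics/w29.png

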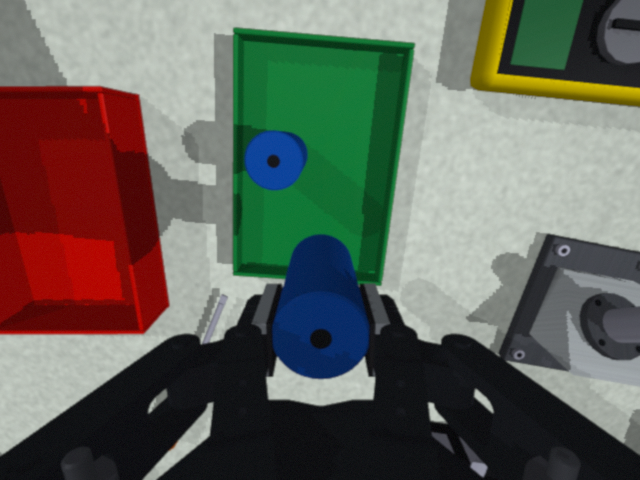

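B is only 1.1° off vertical and is over the tray's far half. A stands at (275,158). Lowering.

drive_tool --pt "0 0 0.035 0 0.02" --pt "0 0 0.035 0 0.02" --pt "0 0 0.02 0 0.02" --pt "0 0 0.006 0 0.02" --pt "0 0 0.003 0 0.02" --pt "0 0 0 0 0.02"

```text
clock: 46.55
position: [529.6, -191.6, 54.9]
ee_rot: [-0.037, 0.999, -0.0, 0.001]
contact_force: [0.9, -0.0, -0.5]
gripper_width: 34.6
```

drive_tool --pt "0 0 0.002 0 0.02" --pt "0 0 0.002 0 0.02" --pt "0 0 0 0 0.02"

```text
clock: 46.85
position: [529.3, -190.9, 50.6]
ee_rot: [-0.037, 0.999, -0.0, 0.0]
contact_force: [-0.3, 0.2, -1.0]
gripper_width: 34.9
```

drive_tool --pt "0 0 0.0015 0 0.02" --pt "0 0 0.0015 0 0.02" --pt "0 0 0 0 0.02"

```text
clock: 47.15
position: [529.6, -190.9, 48.3]
ee_rot: [-0.038, 0.999, -0.0, 0.0]
contact_force: [-1.1, 0.9, 5.2]
gripper_width: 34.8
```

drive_tool --pt "0 0 0.0015 0 0.02" --pt "0 0 0.001 0 0.02" --pt "0 0 0 0 0.02"

```text
clock: 47.45
position: [530.0, -190.9, 48.1]
ee_rot: [-0.038, 0.999, -0.001, 0.001]
contact_force: [-3.7, 3.5, 17.8]
gripper_width: 34.7
```

drive_tool --pt "0 0 -0.002 0 0.05" --pt "0 0 0 0 0.05" --pt "0 0 0 0 0.06" --pt "0 0 0 0 0.06" --pt "0 0 0 0 0.06" --pt "0 0 -0.02 0 0.06" --pt "0 0 -0.04 0 0.06" --pt "0 0 -0.05 0 0.06" --pt "0 0 -0.05 0 0.06" --pt "0 0 -0.03 0 0.06" --pt "0.04 0 0 0 0.06" --pt "0.02 0 0 0 0.06" --pt "0 0 0 0 0.06" --pt "0 0 0 0 0.06"

```text
clock: 48.85
position: [469.4, -195.5, 236.9]
ee_rot: [-0.037, 0.999, -0.0, 0.0]
contact_force: [-0.6, 0.1, -0.2]
gripper_width: 59.8
```

```bash
python3 - 2>/dev/null <<'E'
from h import *
print(arm.read_state()["position"])
im,D,T=snap("w30")
hsv=cv2.cvtColor(im,cv2.COLOR_BGR2HSV); m=cv2.inRange(hsv,(105,110,25),(128,255,255))
n,l,st,ce=cv2.connectedComponentsWithStats(m)
for k in range(1,n):
    if st[k,4]<300: continue
    ys,xs=np.where(l==k); P=np.array([pt("wrist",x,y,D[y,x],T) for x,y in zip(xs,ys) if D[y,x]>0]); Q=P[P[:,2]>np.percentile(P[:,2],95)-5]
    A=np.c_[Q[:,:2],np.ones(len(Q))]; print(st[k],np.percentile(P[:,2],95).round(1),Q.mean(0).round(1),"slope",np.linalg.lstsq(A,Q[:,2],rcond=None)[0][:2].round(3),"rel tray",(Q.mean(0)[:2]-[483.5,-197.5]).round(1))
i2,d2=arm.get_image("top"); cv2.imwrite("pics/top_end.png",i2)
E
```

```text
[ 469.38420453 -195.5231306   236.92132483]
[ 271  191   40   51 1545] 84.0 [ 472.8 -222.3   82.9] slope [0.011 0.001] rel tray [-10.7 -24.8]
[ 303  241   36   57 1667] 83.9 [ 527.  -190.4   82.9] slope [ 0.014 -0.002] rel tray [43.5  7.1]
```

View pics/w30.png

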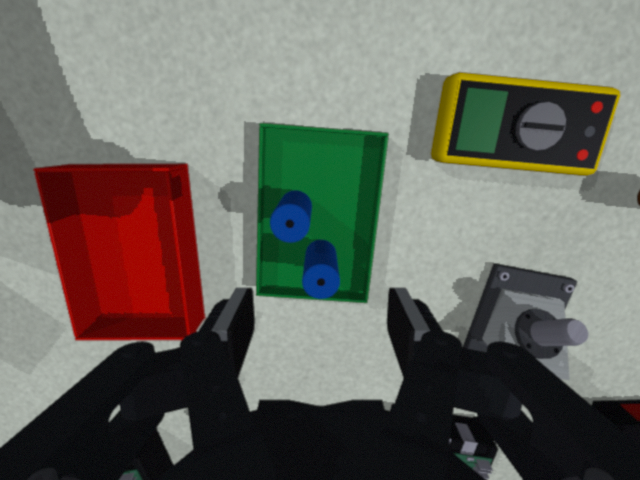

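View pics/top_end.png

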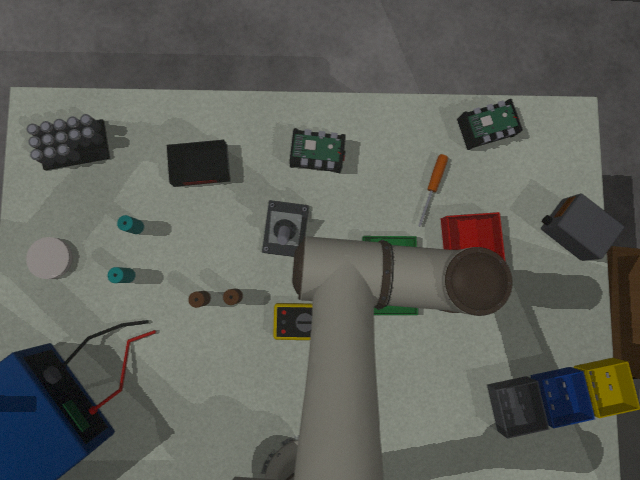

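Both sleeves stand level in the tray, at (290,222) and (321,282) in the wrist view, with caps at 84 mm and tilt under 1°. The bystanders and look-alikes are where they started, and the robot is clear of everything. Handing in.

```bash
python3 - <<'E'
from bench import arm
print(arm.job_done())
E
```

```text
the job is handed in; nothing more can be done
None
```

I tried both blue sleeves on the gauge pin, one after the other. Both went fully home against the flange, so both now stand upright in the green tray. I handed the job in at about 49 s of the 72 s allowed.

- **Leaning the sleeves:** the tool can't tilt, so I pivoted each sleeve in the pads to about 34° against the outside of the tray wall. Afterwards I set it upright again against the outside of the red bin.
- **Fit:** measured along the pin, the mouths stopped at −0.6 mm and −0.8 mm from the flange. That is the same depth within my measuring error of about 1–2 mm. The highest wrist force I read while a sleeve was on the pin was about 23 N.
- **Final check:** both caps are about 84 mm high, level to within 1°, and inside the tray limits. The sleeves are released and the robot is clear of everything.
- **Bystanders:** the last top picture shows the opened pack, pack case, screwdriver and look-alikes where they started. The arm partly hides the multimeter there, but the wrist view shows it in place.
- **Checks that failed or disagreed:** one lean fit on the second sleeve failed because the first sleeve in the tray got into the picture. The sideways part of that fit was also off by several millimetres when only the cap was visible. I switched to measuring from the cap before sliding the second sleeve on.

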